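# Gauge an aperture plate with the bench thickness gauge

## Robot

A 6-joint arm with a two-finger parallel gripper is mounted at the origin on a cart in front of the work surface, level with it; the furniture and walls round the work are solid. World frame = base frame: x ahead of the robot, y to its left, z up, the work surface at z = 0. Lengths are in mm, angles in degrees, forces in N, time in s.
With the tool pointing down it reaches from about 350 to 850 mm from the base axis. Payload 8.1 kg.
Tool frame: the origin (TCP) lies midway between the tips of the shut fingers; the grasp point (between the pads) lies 19 mm behind it; z points along the fingers, x is the direction in which the jaws open and shut, and the axes are right-handed (so a half turn about z gives the same grasp; the last joint's range is limited). The gripper opens to 85 mm and grips with 20 to 120 N. Pads are 22 mm wide; open, the fingers measure 114 mm over their backs; the gripper's body (76 mm by 85 mm) begins 54 mm behind the grasp point. The pads swing forward as they close: fully open they stand 13 mm farther back than shut.
Start: joints at [64.435, 7.471, 85.268, -0, 87.261, -4.893], TCP at [211.793, 561.381, 196.992] pointing down, gripper open.
Joint ranges: [-169.43, 169.43], [-51.17, 129.36], [1.28, 143.12], [-76.62, 256.62], [0, 156.53], [-152.29, 152.29]. Speed limits (degrees/s): [136.94, 136.94, 159.86, 180, 180, 180].

## Interface

Orientations are given as [roll, pitch, yaw] about the fixed x, y, z axes, in that order (R = Rz(yaw) Ry(pitch) Rx(roll)).
In Python, from bench import monitor, cams, r gives the robot as it stands.
- The arm moves only by the tool jog_arm, never from a script. Its arguments are lists of equal length, an entry for each row: "offset": the shift along the tool's x, y, z in mm, a list of three; "delta_rot": the turn, a rotation vector about the tool's x, y, z in degrees, a list of three; "jaw": the opening in per cent of the stroke, from 0 (shut) to 100 (fully open). In form: {"offset": [[x, y, z], ...], "delta_rot": [[rx, ry, rz], ...], "jaw": [jaw, ...]}. A call has 1 to 20 rows; each row shifts and turns the pose as measured when the row begins, along the tool's axes as they then stand; what a row does not reach is not made up. A row lasts 1/10 s, in which the tool goes at most 50 mm and 8.59 degrees, less where a joint would pass 70% of its speed; a pose out of reach is approached as far as the arm can. A call is refused whole if a number of a shift passes 50 or a number of a turn 8.59, either way. A call with a gripper value outside its range is refused whole. The fingers move at their own pace and stop on an object; "newtons" is the grip in N (left out, the last holds). Time passes only in rows, so rows that do not move let the fingers close. It gives the time, the measured TCP pose, the force and the opening at its end, in the units of the state.
- monitor.sense(): the state, without advancing time (a new reading comes with each control period).
- cams.snapshot(name): name is "scene" or "top" or "wrist"; returns (picture, depth): 400x640x3 uint8, red, green, blue; 400x640 float32, mm along the optical axis (not along the pixel's ray), 0 where there is no reading.
- cams.camera_model(name): a dict with "K" (3x3 intrinsics, pixels), "camera_from_world" (4x4, takes a point from world to camera coordinates). Camera axes: x right, y down, z forward; pixel columns grow to the right and rows downward; lengths in mm; the calibration is good to about 2 mm. A picture is of the moment at which its call begins: read the wrist's pose just before it. camera_model takes no time and is no camera call; for the wrist camera it gives the pose at the moment of the call.
- r.hand_in(): hands the job in, once; it reports no verdict.
The state is a dict: "time": time; "joint_pos": joint angles; "qd": joint speeds; "joint_efforts": joint torques, N m; "tool_pos": TCP position; "tcp_rot": TCP orientation; "ft_force": force on the tool from outside, world axes, zero at the start; "wrist_torque": the same for the moment, N m; "finger_gap": finger opening in mm.
Only numpy, scipy, OpenCV 4.12 (cv2) and the standard library are available. Lean on these libraries where they do the work, as an engineer would, in place of code of your own. Each camera call takes 0.05 s, during which the arm holds its last target.

## Task

Gauge the thickness of the loose aluminium disc that lies on the front of the bench gauge's steel stage: slide it gently back along the stage until it rests against both dowel pins, so that its far edge is under the spindle. Then turn the black ratchet knob on top clockwise, without leaning on it, until the spindle bears on the disc and the ratchet has clicked over two or three times, never five, and last swing the lever with the red pin fully back to lock the spindle. Leave the bottle, the brass insert and the solder spool alone, and let go of everything at the end.

Things in the scene. Friction and masses are not known exactly. Their poses are not given: they have to be found in the camera images.
- gauge: Fixed grey bench thickness gauge. Origin on the spindle axis at bench height; x runs from the open front to the column (away from the robot at yaw 0), y left, z up. Steel stage: top 30 mm high, x -123 to 27 mm, 106 mm wide. Base: x -126 to 86 mm, 122 mm wide. Column: x 46 to 82 mm. Its arm over the stage, 40 mm wide, ends 20 mm in front of the axis; underside 58, top 82 mm high
- plate_home (a point): Point on the stage top where the centre of the disc's underside lies when the disc rests against both dowels: 25 mm in front of the spindle axis, so that the disc's far edge is under the spindle
- dowels: Two fixed steel dowel pins, 8 mm thick, 9 mm high, on the stage: the stop for the disc. 68 mm apart, either side of the spindle, 1 mm in front of its axis. Origin and axes are those of the gauge
- plate: The loose aluminium aperture plate to be gauged: a solid round disc, 75 mm across, 12 mm thick, 130 g, with a blackened middle (32 mm across) and six small screw holes, lying flat on the stage in front of the spindle. Origin at the centre of its underside
- spindle: Steel spindle with a flat tip, 8 mm thick. Turned clockwise from above the screw feeds it straight down, 10 mm a turn; it stays where left. Origin at its lowest point, at the start 2 to 5 mm above the disc's top. The silver thimble (22 mm thick and high, from 44 mm above the tip) is the bare screw, without ratchet. The ratchet slips at 20 to 30 N of spindle force; 10 to 20 N remain after release
- knob (a point): Centre of the black ribbed ratchet knob on top of the thimble: 28 mm thick, 32 mm high (16 mm above and below this point), vertical axis, white pointer line on top. It is 83 mm above the spindle tip and moves down with it. Free turning takes 0.03 N m; the ratchet slips at some 0.06 N m, and with each click the torque falls to a third of that and rises again
- ratchet (a joint): Slip of the knob against the thimble, rad, 0 at the start, positive clockwise from above (tightening). It stays near 0 while the knob carries the screw along, then grows by 0.63 with every click; the second click is over at 1.1
- lock_pin (a point): Centre of the upright red pin at the end of the lock lever: 12 mm thick, 24 mm high (12 mm above and below this point), 98 mm above the bench, to the right (-y) of the spindle. It swings at a radius of 46 mm about a vertical pivot 16.5 mm to the right of the spindle axis
- lock (a joint): Lock lever, rad: at 0 it is open and points right, 0.30 rad toward the front; grows as the pin swings back toward the column (anticlockwise from above) to its stop at 1.25, fully locked. From about 0.8 the cam bites on the spindle and up to 8 N are needed at the pin; just before the stop it goes over centre and stays
- bottle: White squeeze bottle with a red nozzle, 47 mm thick, 134 mm high, standing left of the gauge; a bystander. Origin at the centre of its underside
- brass_insert: Brass-coloured cylinder, 30 mm thick, 45 mm high, standing right of the gauge; a bystander. Origin at the centre of its underside
- spool: Solder spool with blue flanges, 58 mm thick, 36 mm high, standing left of the gauge; a bystander. Origin at the centre of its underside
Mind the look-alikes: they are no part of the job. Leave any brown or orange look-alike of the plate alone.

How it is judged (in metres and radians):
On the way, in this order (a step that is already met when the one before it is completed fails the run):
1. the disc rests against both dowels, under the spindle (horizontal distance between plate and plate_home below 0.004 m and angle between plate's own z axis and vertical below 0.05 rad), for 0.2 s.
2. the spindle bears on the disc and the ratchet has clicked over at least twice (value of joint ratchet above 1.1 rad and contact force between spindle and plate above 5 N), for 0.2 s.
3. the lock lever is fully back (value of joint lock above 1.15 rad), for 0.2 s.
At the end, for the whole second after the job is handed in: the disc lies flat against both dowels (centre within 4 mm of its home point), the spindle presses on it with more than 5 N, the ratchet has clicked over at least twice (slip over 1.1 rad), the lock lever is fully back (over 1.15 rad), all at rest (all of step 1 and all of step 2 and value of joint lock above 1.15 rad and linear speed of plate below 0.01 m/s); the robot touches nothing.
It fails at once if the spindle is forced onto the disc with more than 60 N (contact force between spindle and plate above 60 N).
It fails at once if the disc is rammed against the dowels with more than 35 N (contact force between plate and dowels above 35 N).
It fails at once if the ratchet is clicked on and on: a fifth click (value of joint ratchet above 2.9 rad).
It fails at once if the bottle or the brass insert is tipped over (angle between any of bottle, brass_insert's own z axis and vertical above 0.3 rad).
It fails at once if the bottle, the brass insert or the spool is shifted by more than 15 mm (distance of any of bottle, brass_insert, spool from where it was at the start of the episode above 0.015 m).
It also fails if it takes over 72 s, if anything falls off the work surface, if the arm or the gripper's body presses on something with over 40 N, if the wrist force passes 120 N, or if a joint passes its speed limit or range.

## Working session

There is one attempt and no reset: what is moved stays moved. The work goes in short steps, Python scripts to look and compute and a tool call to move; the robot and the scene stay as the last step left them, time stands still between calls to the robot, and variables do not carry over. Pictures are saved under pics/ and viewed, and the job is handed in when it is done.

Besides the shell and the picture viewer there is one more tool, called after "Call:" by a JSON object that holds its "api" and its "payload". jog_arm: Moves the arm, as the interface text tells. Its arguments: {"type":"object","properties":{"offset":{"type":"array","items":{"type":"array","items":{"type":"number"}}},"delta_rot":{"type":"array","items":{"type":"array","items":{"type":"number"}}},"jaw":{"type":"array","items":{"type":"number"}},"newtons":{"type":"number"}},"required":["offset","delta_rot","jaw"]}

```bash
ls; mkdir -p pics; cat > h.py <<'E'
import numpy as np, cv2
from bench import monitor, cams, r
def snap(n,f):
    m=cams.camera_model(n); p,d=cams.snapshot(n)
    cv2.imwrite('pics/%s.png'%f,p[:,:,::-1]); np.savez('pics/%s.npz'%f,p=p,d=d,K=m['K'],T=m['camera_from_world'])
    return p,d,np.array(m['K']),np.array(m['camera_from_world'])
def w(u,v,z,K,T):
    c=np.array([(u-K[0,2])/K[0,0]*z,(v-K[1,2])/K[1,1]*z,z]); return T[:3,:3].T@(c-T[:3,3])
def proj(P,K,T):
    c=T[:3,:3]@np.array(P)+T[:3,3]; return (K@c)[:2]/c[2]
def cloud(d,K,T):
    v,u=np.mgrid[:400,:640]
    c=np.stack([(u-K[0,2])/K[0,0]*d,(v-K[1,2])/K[1,1]*d,d],-1)
    return (c-T[:3,3])@T[:3,:3]
E
python3 - <<'E'
from h import *
s=monitor.sense();print(s)
for n in('scene','top','wrist'): 
    p,d,K,T=snap(n,n+'0'); print(n,K,T)
E
```

```text
pics
{'time': 0.0, 'joint_pos': array([ 6.44356941e+01,  7.51512172e+00,  8.53290346e+01, -5.31756285e-04,
        8.72642414e+01, -4.89342825e+00]), 'qd': array([ 0.02374817, -0.04022931,  0.07501449, -0.13648018, -0.01041439,
        0.01280482]), 'joint_efforts': array([-1.37152034e-03, -5.69387913e+01, -5.00560176e+01, -3.55941884e-04,
        1.44190222e-02, -3.02859455e-06]), 'tool_pos': array([211.51336186, 560.80986543, 195.94672781]), 'tcp_rot': array([-1.79991283e+02,  1.08047980e-01,  6.93291564e+01]), 'ft_force': array([-0.31506046, -0.02277575, -0.70165382]), 'wrist_torque': array([ 0.00813329, -0.05618155, -0.04469111]), 'finger_gap': 85.67580060126464}
scene [[386.92270162   0.         320.60475782]
 [  0.         386.92270162 195.52767114]
 [  0.           0.           1.        ]] [[ 8.35761453e-01 -5.48491531e-01  2.56872284e-02 -4.21005242e+02]
 [-2.40985999e-01 -4.08432755e-01 -8.80402427e-01  2.83006854e+02]
 [ 4.93384780e-01  7.29616149e-01 -4.73531133e-01  5.63711675e+02]
 [ 0.00000000e+00  0.00000000e+00  0.00000000e+00  1.00000000e+00]]
top [[489.48572146   0.         328.87656454]
 [  0.         489.48572146 197.03280539]
 [  0.           0.           1.        ]] [[ 7.29832149e-03 -9.99898411e-01 -1.22434545e-02  1.04204273e+02]
 [-9.80745609e-01 -4.76797387e-03 -1.95231442e-01  5.87295958e+02]
 [ 1.95153232e-01  1.34325760e-02 -9.80680775e-01  8.71228137e+02]
 [ 0.00000000e+00  0.00000000e+00  0.00000000e+00  1.00000000e+00]]
wrist [[302.03364786   0.         322.89068554]
 [  0.         302.03364786 197.5840807 ]
 [  0.           0.           1.        ]] [[ 3.53837493e-01  9.35305313e-01 -1.73174264e-03 -5.99502487e+02]
 [ 8.86603652e-01 -3.34822225e-01  3.19105064e-01 -4.11170993e+01]
 [ 2.97880836e-01 -1.14446705e-01 -9.47717763e-01  3.80593244e+02]
 [ 0.00000000e+00  0.00000000e+00  0.00000000e+00  1.00000000e+00]]
```

View pics/scene0.png

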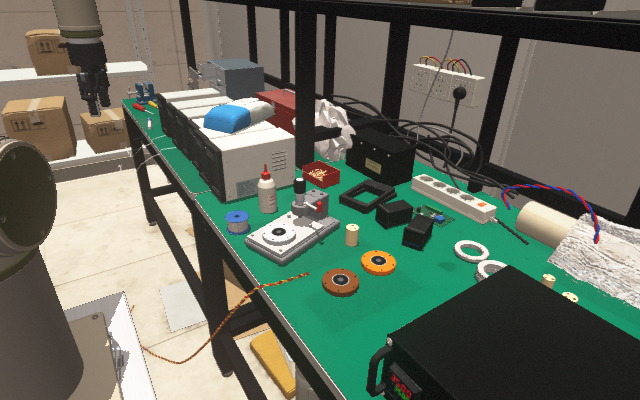

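View pics/top0.png

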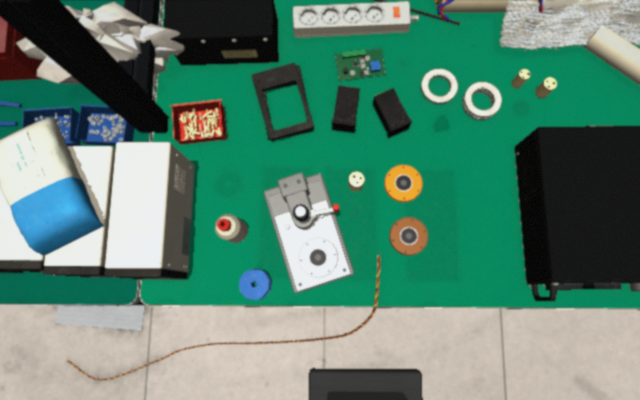

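View pics/wrist0.png

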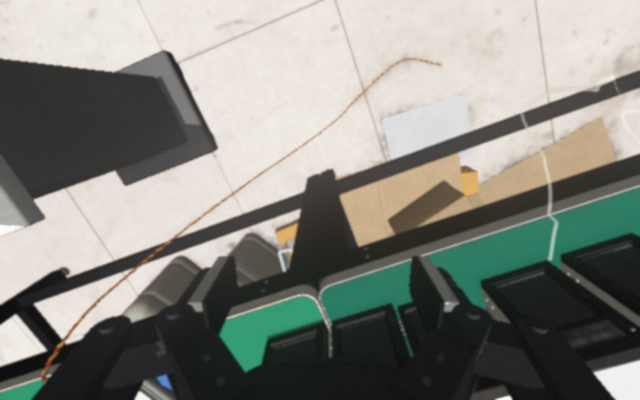

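The top view shows the gauge with its knob near (302,212), the disc near (318,257), and the red pin near (336,209). The look-alikes are at (403,183) and (408,236). Next I'll take measurements.

```bash
python3 - <<'E'
from h import *
z=np.load('pics/top0.npz');p,d,K,T=z['p'],z['d'],z['K'],z['T']
cv2.imwrite('pics/top0z.png',cv2.resize(p[150:310,200:400],None,fx=4,fy=3.7,interpolation=cv2.INTER_CUBIC)[:,:800,::-1])
X=cloud(d,K,T)
for u,v in [(302,212),(318,257),(336,209),(290,240),(345,272),(297,288),(230,228),(356,180),(255,284),(420,270),(290,185)]: print(u,v,X[v,u].round(1))
z=X[...,2]; 
import sys
# gauge stage top mask
sub=(np.abs(z-30)<4)&(d>0); m=np.zeros((400,640),np.uint8); m[sub]=255
m[:,:255]=0;m[:,365:]=0;m[:160]=0;m[300:]=0
cv2.imwrite('pics/m.png',m)
n,l,st,c=cv2.connectedComponentsWithStats(m); print(st)
i=1+st[1:,4].argmax(); pts=X[l==i]; print(cv2.minAreaRect(pts[:,:2].astype(np.float32)),pts[:,2].mean())
m2=(z>8)&(d>0)
m2[:,:255]=0;m2[:,365:]=0;m2[:160]=0;m2[300:]=0
n,l,st,c=cv2.connectedComponentsWithStats(m2.astype(np.uint8)); print(st)
E
```

```text
302 212 [543.7 152.6 141.4]
318 257 [474.5 127.7  41. ]
336 209 [554.9  94.2 108.8]
290 240 [507.7 182.6  28.7]
345 272 [447.2  76.5  31. ]
297 288 [416.7 167.1  30.6]
230 228 [522.1 286.3  90.6]
356 180 [623.2  55.6  45.6]
255 284 [424.2 252.   -0.8]
420 270 [453.5 -71.3  -1.7]
290 185 [604.3 179.9  82.7]
[[     0      0    640    400 253431]
 [   352    177      1      1      1]
 [   354    177      1      1      1]
 [   359    179      2      1      2]
 [   315    183      1      1      1]
 [   320    183      1      1      1]
 [   348    182      1      1      1]
 [   349    184      3      4      4]
 [   359    186      3      2      3]
 [   353    188      5      1      5]
 [   308    193      1      3      3]
 [   322    192      1      1      1]
 [   315    195      1      1      1]
 [   321    197      1      1      1]
 [   310    201     19     10    119]
 [   282    203      1      1      1]
 [   285    202      1      1      1]
 [   274    212     76     79   2314]
 [   255    270      1      1      1]
 [   257    270      4      2      4]
 [   255    272     13     10     44]
 [   255    274      1      2      2]
 [   256    281      2      2      2]
 [   259    283      2      2      2]
 [   264    282      4      9     17]
 [   257    284      6      9     14]
 [   255    287      1      1      1]
 [   255    289      1      1      1]
 [   257    288      1      1      1]
 [   261    290      1      1      1]
 [   263    290      1      1      1]
 [   255    293      1      1      1]
 [   257    292      4      5      7]
 [   262    293      2      3      4]
 [   255    295      4      5      6]]
((498.8055725097656, 141.5270233154297), (150.13238525390625, 105.77626037597656), 18.399261474609375) 29.19199382460913
[[     0      0    640    400 248615]
 [   263    173     91    121   6835]
 [   348    172     16     19    239]
 [   255    270     14     30    311]]
```

View pics/top0z.png

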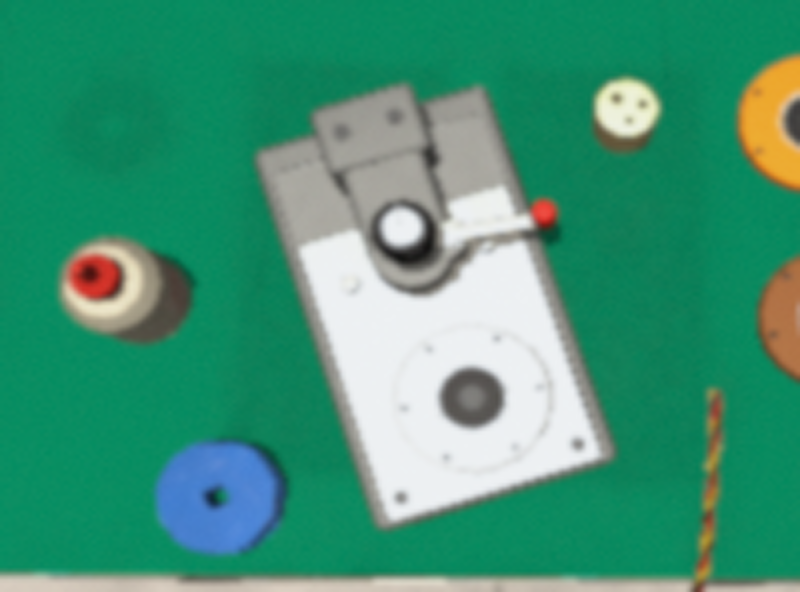

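The stage rectangle fit (150×106 mm, yaw about 18.4°) agrees with the text. I'll refine it and plan an approach to get a closer wrist view.

```bash
cat >> h.py <<'E'
from scipy.spatial.transform import Rotation as Ro
def pose():
    s=monitor.sense(); return np.array(s['tool_pos']),Ro.from_euler('xyz',s['tcp_rot'],degrees=True),s
def delta(P,yaw):
    p,R,s=pose(); Rt=Ro.from_euler('xyz',[180,0,yaw],degrees=True)
    return R.inv().apply(np.array(P)-p), (R.inv()*Rt).as_rotvec(degrees=True)
E
python3 - <<'E'
from h import *
p,R,s=pose()
z=np.load('pics/wrist0.npz');T=z['T'];C=-T[:3,:3].T@T[:3,3]
print('cam in tool',R.inv().apply(C-p),R.inv().as_matrix()@T[:3,:3].T)
z=np.load('pics/top0.npz');p_,d,K,T=z['p'],z['d'],z['K'],z['T'];X=cloud(d,K,T)
a=p_[:,:,0].astype(int)
hs=cv2.cvtColor(p_,cv2.COLOR_RGB2HSV)
# knob silhouettes: points z>120
m=(X[...,2]>125)&(d>0); m[:,:280]=0;m[:,330:]=0;m[:190]=0;m[240:]=0
q=X[m];print('knob',len(q),cv2.minEnclosingCircle(q[:,:2].astype(np.float32)),np.median(q[:,2]),q[:,2].max())
red=((hs[...,0]<8)|(hs[...,0]>172))&(hs[...,1]>150); red[:,:325]=0;red[:,350:]=0;red[:195]=0;red[222:]=0
q=X[red&(d>0)];print('pin',len(q),np.median(q,0),np.percentile(q[:,2],95)); 
m=(abs(X[...,2]-41.5)<3.5)&(d>0); m[:,:290]=0;m[:,345:]=0;m[:230]=0;m[285:]=0
q=X[m];print('disc',len(q),cv2.minEnclosingCircle(q[:,:2].astype(np.float32)),np.median(q[:,2]), q.mean(0))
m=(X[...,2]>60)&(d>0);m[:,:270]=0;m[:,345:]=0;m[:165]=0;m[240:]=0
q=X[m&(abs(X[...,2]-81)<4)];print('arm',cv2.minAreaRect(q[:,:2].astype(np.float32)),q[:,2].mean())
t=np.deg2rad(69.0)
print(delta([300,330,260],40))
E
```

```text
cam in tool [   0.44313265  -81.92492711 -176.64361708] [[ 9.99999598e-01 -7.67088192e-04 -4.64965937e-04]
 [ 8.75377583e-04  9.47685960e-01  3.19202998e-01]
 [ 1.95784840e-04 -3.19203277e-01  9.47686251e-01]]
knob 209 ((544.3549194335938, 156.3372802734375), 13.94455623626709) 142.6395689014929 148.00021959807574
pin 32 [558.55658551  94.22995581 108.08067513] 110.36669998877356
disc 1173 ((473.71392822265625, 129.40138244628906), 37.364070892333984) 41.15389165907814 [473.18725049 129.25881536  41.1993331 ]
arm ((573.9445190429688, 166.15625), (101.99431610107422, 49.58191680908203), 19.255762100219727) 81.64841636964175
(array([-184.94529129,  164.2319621 ,  -63.60700066]), array([1.66670148e-02, 8.76009868e-02, 2.93278976e+01]))
```

Call:
{"api": "jog_arm", "payload": {"offset": [[0,0,-5],[0,0,-5],[0,0,-5],[0,0,-5],[0,0,-5]], "delta_rot": [[0,0,-8],[0,0,-8],[0,0,-8],[0,0,-8],[0,0,-8]], "jaw": [50,50,50,50,50], "newtons": 20}}

```text
time: 0.65
tool_pos: [210.7, 559.1, 218.3]
tcp_rot: [-179.7, 0.3, 110.7]
ft_force: [0.5, -0.5, -0.0]
finger_gap: 42.8
```

```bash
python3 - <<'E'
from h import *
p,R,s=pose();print(p,s['tcp_rot'],s['finger_gap'],s['ft_force']);print(delta([410,112,220],108.4))
E
```

```text
[210.70475335 559.10826156 218.26612405] [-179.66820912    0.31752949  110.68762702] 42.83178396201389 [ 0.49004365 -0.48494245 -0.03611217]
(array([-488.68657333,   28.49872243,    0.80937725]), array([-0.32540701,  0.32411003,  2.28669539]))
```

Call:
{"api": "jog_arm", "payload": {"offset": [[-49,3,0],[-49,3,0],[-49,3,0],[-49,3,0],[-49,3,0],[-49,3,0],[-49,3,0],[-49,3,0],[-49,3,0],[-47,3,0],[0,0,0]], "delta_rot": [[-0.3,0.3,2.2],[0,0,0],[0,0,0],[0,0,0],[0,0,0],[0,0,0],[0,0,0],[0,0,0],[0,0,0],[0,0,0],[0,0,0]], "jaw": [50,50,50,50,50,50,50,50,50,50,50]}}

```text
time: 1.75
tool_pos: [399.6, 94.7, 214.4]
tcp_rot: [-179.8, 0.3, 109.0]
ft_force: [-0.0, 0.3, -0.0]
finger_gap: 42.8
```

```bash
python3 - <<'E'
from h import *
p,R,s=pose();print(p,s['tcp_rot'],s['joint_pos'],s['ft_force'],s['wrist_torque']);print(delta([410,112,220],108.4))
snap('wrist','wrist1')
E
```

```text
[399.55967967  94.66541262 214.37738247] [-179.79627167    0.28427206  108.97574415] [   6.48112316  -23.38075425  111.50185554   -0.32181361   92.01627106
 -102.50505253] [-0.00875641  0.34051119 -0.01210585] [ 0.02522041 -0.00245545  0.00994981]
(array([12.96964923, 15.48928575, -5.74214787]), array([-0.20229792,  0.28529296,  0.57523696]))
```

View pics/wrist1.png

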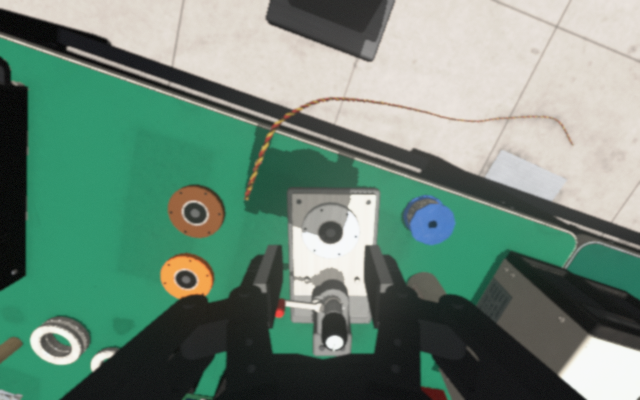

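Wrist view: the disc is at (330,232), the knob top at (333,342), the red pin at (281,312), and the fingers on either side.

```bash
python3 - <<'E'
from h import *
z=np.load('pics/wrist1.npz');p_,d,K,T=z['p'],z['d'],z['K'],z['T'];X=cloud(d,K,T)
p,R,s=pose(); Y=R.inv().apply((X-p).reshape(-1,3)).reshape(X.shape)
for (u0,u1) in [(235,285),(362,410)]:
    m=np.zeros(d.shape,bool); m[240:310,u0:u1]=1; m&=(Y[...,2]>-60)&(Y[...,2]<15)&(d>0)
    q=Y[m]; print(len(q),q.min(0),q.max(0),np.percentile(q[:,2],98))
    t=q[q[:,2]>q[:,2].max()-6]; print(' tip',t.min(0),t.max(0))
v=np.array(X[...,2]);
m=(v>130)&(v<155)&(d>0);m[:,:300]=0;m[:,360:]=0;m[:320]=0;m[360:]=0;q=X[m];print('knob',len(q),cv2.minEnclosingCircle(q[:,:2].astype(np.float32)),np.median(q[:,2]),q.mean(0))
m=(abs(v-41.5)<3.5)&(d>0);m[:,:295]=0;m[:,365:]=0;m[:190]=0;m[270:]=0;q=X[m];print('disc',len(q),cv2.minEnclosingCircle(q[:,:2].astype(np.float32)),np.median(q[:,2]),q.mean(0))
m=(abs(v-30)<3)&(d>0);m[:,:285]=0;m[:,385:]=0;m[:180]=0;m[330:]=0;q=X[m];print('stage',cv2.minAreaRect(q[:,:2].astype(np.float32)),np.median(q[:,2]))
hs=cv2.cvtColor(p_,cv2.COLOR_RGB2HSV)
red=((hs[...,0]<8)|(hs[...,0]>172))&(hs[...,1]>150);red[:,:270]=0;red[:,295:]=0;red[:295]=0;red[325:]=0
print(np.argwhere(red).mean(0),np.median(X[red],0),np.median(Y[red],0))
E
```

```text
817 [-37.25834894 -11.76848145 -59.98914087] [-23.30663741  12.21502023 -35.69498534] -37.756541282527834
 tip [-30.07278799 -10.99944255 -41.67120971] [-23.42590769  10.44597453 -35.69498534]
830 [ 18.90695763 -11.41131679 -59.99110193] [ 32.94624998  11.87347797 -35.85716188] -38.16571541083287
 tip [ 18.9079146  -10.7795403  -41.73866658] [ 30.3073414   11.2390525  -35.85716188]
knob 627 ((543.751953125, 155.49049377441406), 14.080953598022461) 143.19010848979852 [540.27436618 154.33585485 141.10640328]
disc 2496 ((473.90740966796875, 128.1671905517578), 37.6773567199707) 41.982227201854606 [472.38205853 128.04821629  41.95577019]
stage ((499.39495849609375, 140.77276611328125), (150.7593536376953, 106.03456115722656), 18.271785736083984) 29.967482737888695
[312.16393443 278.75409836] [556.27327521  95.3616198  109.63112325] [-52.11909001 148.7947038  104.28387086]
```

```bash
python3 - <<'E'
from h import *
z=np.load('pics/wrist1.npz');p_,d,K,T=z['p'],z['d'],z['K'],z['T'];X=cloud(d,K,T)
p,R,s=pose();Y=R.inv().apply((X-p).reshape(-1,3)).reshape(X.shape)
for zz in(0,-5,-13,-20,-36): print(zz,proj(p+R.apply([-25,-11,zz]),K,T),proj(p+R.apply([-25,11,zz]),K,T))
for v in range(236,300,4): print(v,Y[v,240:286:5].round(0).tolist())
cv2.imwrite('pics/w1z.png',cv2.resize(p_[220:400,220:420],None,fx=4,fy=3.3)[:,:,::-1])
E
```

```text
0 [286.5439414  214.29918161] [287.90477192 245.64428279]
-5 [285.59541687 217.32635942] [287.02437421 249.33289917]
-13 [283.97262558 222.50543245] [285.5218461  255.62806529]
-20 [282.43476508 227.41345226] [284.1022568  261.57574131]
-36 [278.42855869 240.19909855] [280.4236775  276.98794395]
236 [[-121.0, 107.0, 213.0], [-114.0, 108.0, 215.0], [-107.0, 108.0, 215.0], [-100.0, 108.0, 215.0], [-93.0, 108.0, 215.0], [-85.0, 108.0, 214.0], [-78.0, 108.0, 214.0], [-72.0, 109.0, 216.0], [-64.0, 108.0, 214.0], [-57.0, 108.0, 214.0]]
240 [[-122.0, 114.0, 214.0], [-115.0, 114.0, 214.0], [-107.0, 114.0, 214.0], [-100.0, 115.0, 215.0], [-93.0, 114.0, 215.0], [-86.0, 114.0, 214.0], [-79.0, 115.0, 215.0], [-72.0, 115.0, 215.0], [-64.0, 114.0, 215.0], [-57.0, 114.0, 213.0]]
244 [[-122.0, 121.0, 215.0], [-116.0, 122.0, 216.0], [-108.0, 121.0, 215.0], [-101.0, 121.0, 215.0], [-94.0, 121.0, 215.0], [-86.0, 120.0, 214.0], [-79.0, 121.0, 214.0], [-72.0, 121.0, 215.0], [-65.0, 120.0, 214.0], [-58.0, 121.0, 215.0]]
248 [[-123.0, 127.0, 215.0], [-116.0, 128.0, 215.0], [-109.0, 128.0, 216.0], [-101.0, 
[... 2236 characters left out ...]
 214.0]]
288 [[-33.0, -13.0, -80.0], [-31.0, -14.0, -81.0], [-29.0, -13.0, -80.0], [-28.0, -12.0, -78.0], [-27.0, -9.0, -74.0], [-25.0, -8.0, -73.0], [-23.0, -8.0, -72.0], [-23.0, -0.0, -61.0], [-24.0, 10.0, -47.0], [-61.0, 195.0, 214.0]]
292 [[-32.0, -14.0, -84.0], [-30.0, -14.0, -83.0], [-29.0, -12.0, -81.0], [-27.0, -12.0, -81.0], [-26.0, -12.0, -81.0], [-25.0, -7.0, -73.0], [-23.0, -6.0, -73.0], [-24.0, 2.0, -61.0], [-69.0, 203.0, 216.0], [-61.0, 201.0, 213.0]]
296 [[-32.0, -12.0, -83.0], [-31.0, -12.0, -83.0], [-29.0, -11.0, -82.0], [-27.0, -12.0, -84.0], [-25.0, -12.0, -83.0], [-25.0, -6.0, -76.0], [-24.0, -4.0, -73.0], [-24.0, 4.0, -61.0], [-69.0, 210.0, 215.0], [-61.0, 209.0, 214.0]]
```

View pics/w1z.png

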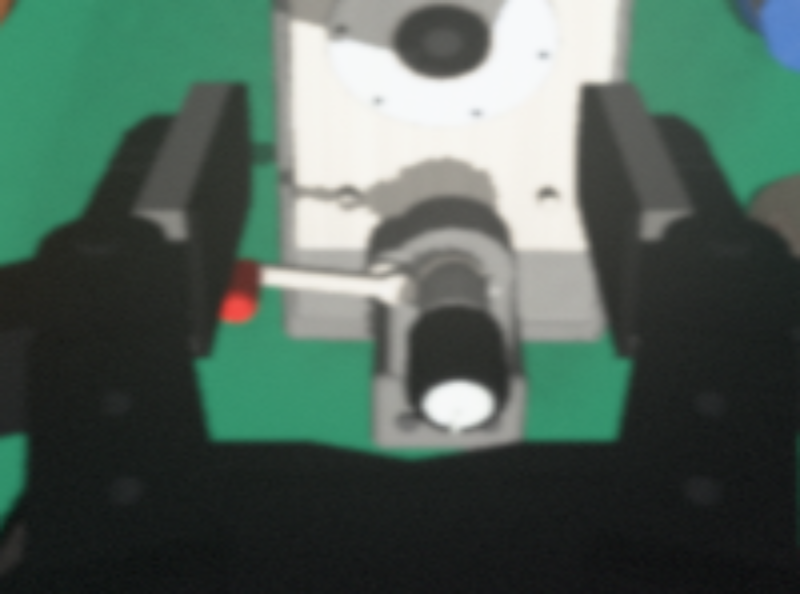

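Per the wrist depth, the finger tips appear about 40 mm behind the stated TCP. I'll cross-check with the scene camera, using the view from the start.

```bash
python3 - <<'E'
from h import *
z=np.load('pics/scene0.npz');p_,d,K,T=z['p'],z['d'],z['K'],z['T']
print(proj([211.5,560.8,196],K,T),proj([211.5,560.8,236],K,T))
p_=p_.copy()
c=proj([211.5,560.8,196],K,T).astype(int)
X=cloud(d,K,T);print(X[85:120:3,95].round(0).tolist(),X[85:120:3,103].round(0).tolist())
cv2.imwrite('pics/s0z.png',cv2.resize(p_[40:140,40:160],None,fx=6,fy=6)[:,:,::-1])
snap('scene','scene1')
p,R,s=pose();z=np.load('pics/scene1.npz');print(p,proj(p,K,T))
cv2.imwrite('pics/s1z.png',cv2.resize(z['p'][100:260,180:380],None,fx=4,fy=3.7)[:,:,::-1])
E
```

```text
[105.68641737 128.878882  ] [101.88181246 113.45821024]
[[209.0, 523.0, 314.0], [207.0, 517.0, 308.0], [206.0, 510.0, 303.0], [204.0, 510.0, 296.0], [202.0, 504.0, 291.0], [201.0, 507.0, 283.0], [199.0, 509.0, 276.0], [142.0, -527.0, 527.0], [196.0, 507.0, 263.0], [195.0, 507.0, 256.0], [193.0, 511.0, 248.0], [277.0, 2288.0, -250.0]] [[231.0, 585.0, 299.0], [230.0, 599.0, 289.0], [229.0, 601.0, 281.0], [227.0, 601.0, 274.0], [225.0, 598.0, 267.0], [224.0, 599.0, 259.0], [222.0, 601.0, 251.0], [221.0, 603.0, 243.0], [355.0, 2585.0, -275.0], [341.0, 2446.0, -259.0], [331.0, 2358.0, -256.0], [321.0, 2271.0, -251.0]]
[398.3123272   98.6534094  214.34341294] [248.21190179 173.29733114]
```

View pics/s0z.png

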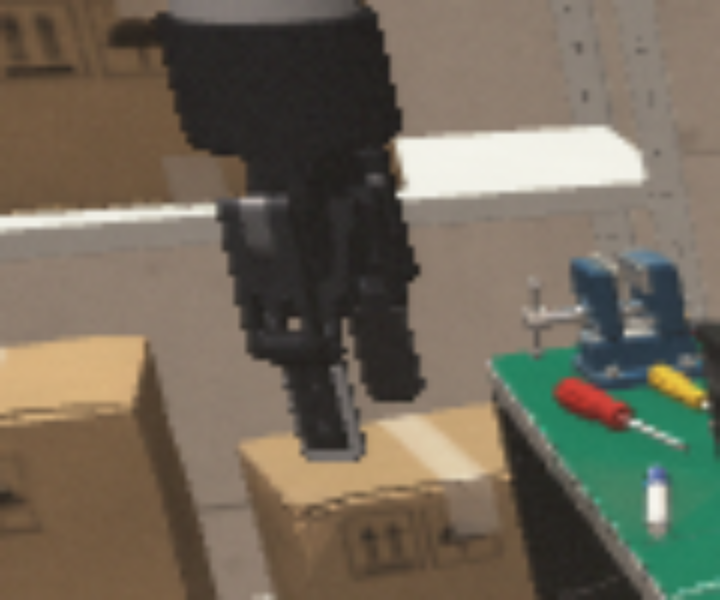

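View pics/s1z.png

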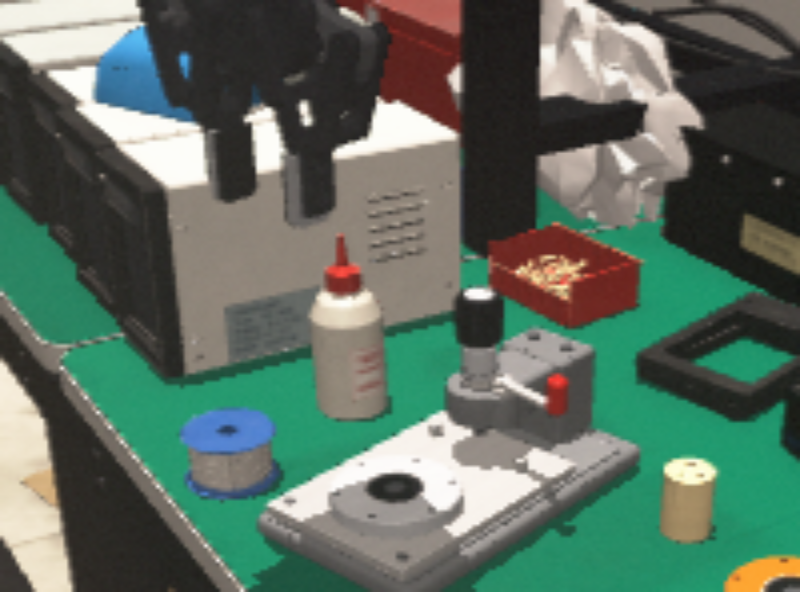

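```bash
cat > fm.py <<'E'
from h import *
def fingers(name):
    p,R,s=pose(); p_,d,K,T=snap('wrist',name);X=cloud(d,K,T)
    Y=R.inv().apply((X-p).reshape(-1,3)).reshape(X.shape)
    Y[d<=0]=999
    print(p.round(1),np.array(s['tcp_rot']).round(2),s['finger_gap'])
    return p,R,s,p_,d,K,T,X,Y
E
python3 - <<'E'
from fm import *
p,R,s,p_,d,K,T,X,Y=fingers('wrist2')
for (u0,u1) in [(225,295),(355,420)]:
    m=np.zeros(d.shape,bool); m[235:330,u0:u1]=1; m&=(Y[...,2]>-75)&(Y[...,2]<30)
    q=Y[m]; print(len(q),np.percentile(q,[1,50,99],axis=0).round(1).tolist())
print(pose()[0],pose()[2]['qd'])
v=X[...,2]
m=(v>130)&(v<155)&(d>0);m[:,:290]=0;m[:,370:]=0;m[:320]=0;m[370:]=0;q=X[m];print('knob',len(q),cv2.minEnclosingCircle(q[:,:2].astype(np.float32)),np.median(q[:,2]))
m=(abs(v-41.5)<3.5)&(d>0);m[:,:275]=0;m[:,385:]=0;m[:180]=0;m[280:]=0;q=X[m];print('disc',len(q),cv2.minEnclosingCircle(q[:,:2].astype(np.float32)),np.median(q[:,2]))
E
```

```text
[398.3  98.7 214.3] [-1.7979e+02  1.5000e-01  1.0917e+02] 42.99965408702965
1774 [[-34.6, -11.4, -74.5], [-22.8, -6.9, -61.1], [-21.1, 10.7, -38.3]]
1770 [[21.2, -11.3, -74.5], [23.0, -6.8, -61.2], [34.8, 10.8, -38.1]]
[397.99240727  99.7841703  214.33931712] [ 2.47627698 -0.04406782 -0.01204639  0.01883743  0.01433062  0.14755917]
knob 633 ((543.9390869140625, 155.7539520263672), 14.333551406860352) 143.15453945426808
disc 2509 ((494.6496276855469, 136.74571228027344), 59.77238845825195) 41.97606578119859
```

The fingers are centred on the tool frame laterally. Their tips sit about 38–39 mm behind the reported TCP at this opening, and both cameras agree on that. I'll account for it and check again as I descend.

```bash
cat >> h.py <<'E'
AX=np.array([544.2,156.1]); YW=18.4
def g2w(x,y,z):
    c,s=np.cos(np.deg2rad(YW)),np.sin(np.deg2rad(YW)); return [AX[0]+c*x-s*y,AX[1]+s*x+c*y,z]
def w2g(P):
    c,s=np.cos(np.deg2rad(YW)),np.sin(np.deg2rad(YW)); a,b=P[0]-AX[0],P[1]-AX[1]; return np.array([c*a+s*b,-s*a+c*b,P[2]])
def st(x,y,z,yaw):
    p,R,s=pose(); print('t',s['time'],'g',w2g(p).round(2),'rpy',np.array(s['tcp_rot']).round(2),'gap',round(s['finger_gap'],1),'F',np.array(s['ft_force']).round(2),'M',np.array(s['wrist_torque']).round(3),'j6',s['joint_pos'][5].round(1))
    a,b=delta(g2w(x,y,z),yaw); print('delta',a.round(2),b.round(2))
E
python3 -c "
from h import *
st(-137,0,60,108.4)"
```

```text
t 1.9 g [-156.51   -7.29  214.34] rpy [-1.7978e+02  1.4000e-01  1.0930e+02] gap 42.6 F [-0.88 -0.45 -0.05] M [ 0.037 -0.069 -0.017] j6 -102.2
delta [  7.35  20.2  154.25] [-0.21  0.14  0.89]
```

Call:
{"api": "jog_arm", "payload": {"offset": [[7,20,10],[0,0,30],[0,0,40],[0,0,40],[0,0,30],[0,0,0],[0,0,0]], "delta_rot": [[-0.2,0.1,0.9],[0,0,0],[0,0,0],[0,0,0],[0,0,0],[0,0,0],[0,0,0]], "jaw": [50,50,50,50,50,50,50]}}

```text
time: 2.6
tool_pos: [412.8, 126.1, 61.8]
tcp_rot: [179.8, -0.1, 109.5]
ft_force: [0.6, 0.2, 0.8]
finger_gap: 42.8
```

```bash
python3 -c "
from fm import *
st(-137,0,-6,108.4)
p,R,s,p_,d,K,T,X,Y=fingers('wrist3')
snap('scene','scene3')
z=np.load('pics/scene3.npz');cv2.imwrite('pics/s3z.png',cv2.resize(z['p'][120:280,180:380],None,fx=4,fy=3.7)[:,:,::-1])
"
```

```text
t 2.6 g [-134.13   13.05   61.8 ] rpy [ 1.7977e+02 -9.0000e-02  1.0945e+02] gap 42.8 F [0.58 0.2  0.82] M [-0.039  0.001  0.022] j6 -99.4
delta [-13.1   -3.38  67.77] [ 0.23 -0.09  1.05]
[412.8 126.1  61.8] [ 1.7977e+02 -9.0000e-02  1.0945e+02] 42.81505138811862
```

View pics/s3z.png

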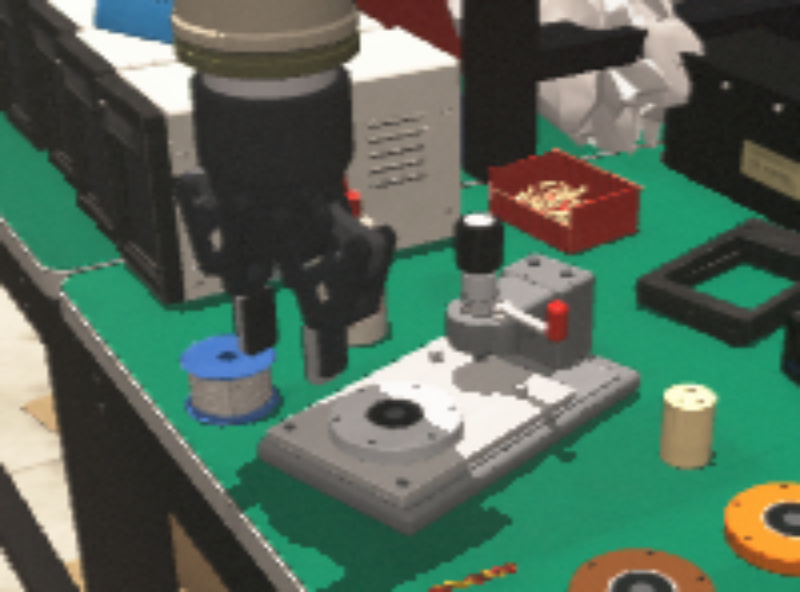

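View pics/wrist3.png

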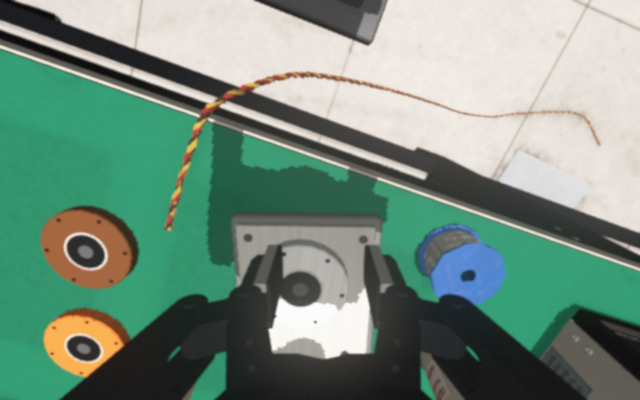

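Call:
{"api": "jog_arm", "payload": {"offset": [[-11,-3,0],[0,0,0],[0,0,0]], "delta_rot": [[0.2,0,1],[0,0,0],[0,0,0]], "jaw": [50,50,50]}}

```text
time: 3.0
tool_pos: [418.0, 114.3, 67.4]
tcp_rot: [179.5, 0.0, 108.4]
ft_force: [0.1, -0.3, -0.1]
finger_gap: 42.6
```

```bash
python3 -c "
from fm import *
st(-137,0,-6,108.4)"
```

```text
t 3.0 g [-132.89    0.17   67.43] rpy [1.7945e+02 1.0000e-02 1.0836e+02] gap 42.6 F [ 0.09 -0.3  -0.06] M [-0.013 -0.017 -0.033] j6 -100.0
delta [-0.16 -4.81 73.39] [ 0.55  0.01 -0.04]
```

Call:
{"api": "jog_arm", "payload": {"offset": [[0,-5,25],[0,0,25],[0,0,8],[0,0,0],[0,0,0]], "delta_rot": [[0.5,0,0],[0,0,0],[0,0,0],[0,0,0],[0,0,0]], "jaw": [50,50,50,50,50]}}

```text
time: 3.5
tool_pos: [418.4, 112.3, 13.0]
tcp_rot: [179.5, 0.1, 108.2]
ft_force: [-0.3, 1.0, 0.0]
finger_gap: 42.9
```

```bash
python3 -c "
from fm import *
st(-137,0,-6,108.4)
p,R,s,p_,d,K,T,X,Y=fingers('wrist4')
for (u0,u1) in [(225,295),(355,420)]:
    m=np.zeros(d.shape,bool); m[235:330,u0:u1]=1; m&=(Y[...,2]>-75)&(Y[...,2]<0)
    q=Y[m]; print(len(q),np.percentile(q,[1,50,99],axis=0).round(1).tolist())
st(-137,0,-6,108.4)
"
```

```text
t 3.5 g [-133.19   -1.82   13.03] rpy [1.7946e+02 9.0000e-02 1.0819e+02] gap 42.9 F [-0.32  1.01  0.01] M [-0.006  0.012  0.01 ] j6 -100.0
delta [ 1.83 -3.99 18.99] [ 0.54  0.1  -0.21]
[418.4 112.3  13. ] [1.7946e+02 9.0000e-02 1.0819e+02] 42.85846232675617
3948 [[-57.2, -11.2, -74.4], [-23.6, 9.2, -28.8], [-17.1, 51.5, -0.9]]
3902 [[19.5, -11.2, -74.2], [25.2, 8.7, -28.7], [61.1, 51.3, -0.9]]
t 3.55 g [-132.97   -1.84   13.23] rpy [1.7944e+02 1.0000e-01 1.0820e+02] gap 42.9 F [-0.85 -0.12 -0.38] M [-0.019 -0.019 -0.016] j6 -100.0
delta [ 1.86 -4.22 19.19] [ 0.56  0.1  -0.2 ]
```

View pics/wrist4.png

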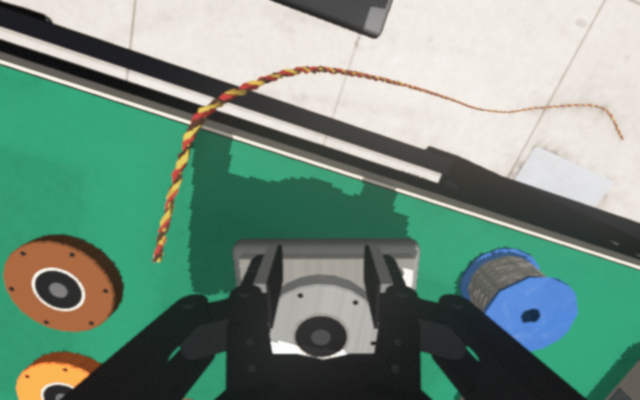

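Call:
{"api": "jog_arm", "payload": {"offset": [[2,-4,12],[0,0,6],[0,0,0],[0,0,0]], "delta_rot": [[0.5,0,0],[0,0,0],[0,0,0],[0,0,0]], "jaw": [50,50,50,50]}}

```text
time: 3.95
tool_pos: [415.8, 113.5, -4.1]
tcp_rot: [179.8, 0.1, 108.2]
ft_force: [0.3, -0.8, 0.7]
finger_gap: 42.6
```

```bash
python3 -c "
from fm import *
st(-125,0,-6,108.4)
snap('scene','scene5')
z=np.load('pics/scene5.npz');cv2.imwrite('pics/s5z.png',cv2.resize(z['p'][160:280,200:360],None,fx=5,fy=5)[:,:,::-1])
d,K,T=z['d'],z['K'],z['T'];X=cloud(d,K,T)
m=(d>0)&(X[...,2]<60)&(X[...,2]>25);
G=np.array([w2g(q) for q in X[m]]);  k=(abs(G[:,1])<40)&(G[:,0]>-150)&(G[:,0]<-108)&(G[:,2]>31); print(G[k][:,2].min(),np.sort(G[k][:,2])[:12])
"
```

```text
t 3.95 g [-1.3532e+02  1.1000e-01 -4.1500e+00] rpy [1.7977e+02 1.3000e-01 1.0820e+02] gap 42.6 F [ 0.29 -0.81  0.65] M [ 0.04  -0.014 -0.032] j6 -99.6
delta [-0.07 10.31  1.89] [ 0.23  0.13 -0.2 ]
31.044208934199347 [31.04420893 31.39934073 31.53912972 32.27720656 32.90751434 33.01716976
 33.16158534 33.20969426 33.27678642 33.3570555  33.60478125 33.66058006]
```

View pics/s5z.png

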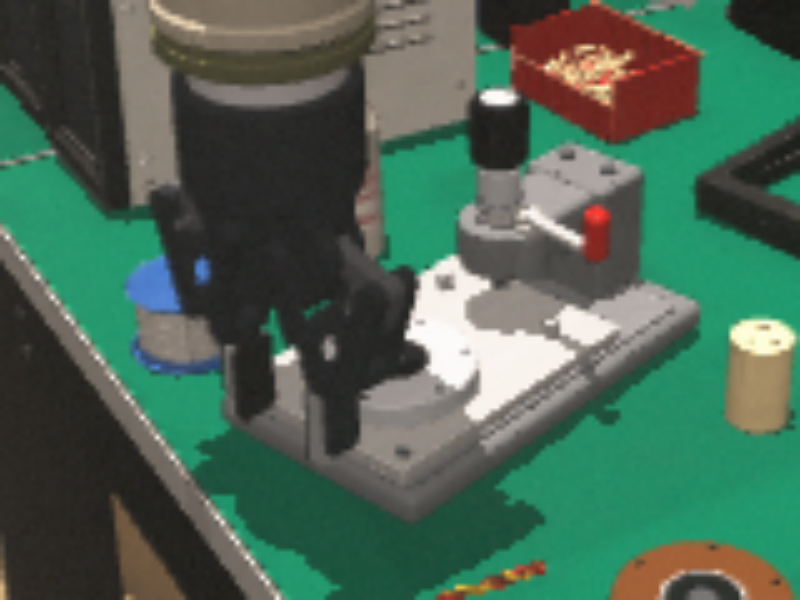

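Call:
{"api": "jog_arm", "payload": {"offset": [[0,6,1],[0,6,0],[0,4,0],[0,4,0],[0,4,0],[0,4,0],[0,4,0],[0,0,0],[0,0,0]], "delta_rot": [[0.2,0.1,-0.2],[0,0,0],[0,0,0],[0,0,0],[0,0,0],[0,0,0],[0,0,0],[0,0,0],[0,0,0]], "jaw": [50,50,50,50,50,50,50,50,50]}}

```text
time: 4.9
tool_pos: [449.7, 124.6, -4.7]
tcp_rot: [180.0, 0.0, 108.4]
ft_force: [-0.6, -0.0, -0.1]
finger_gap: 42.6
```

```bash
python3 -c "
from fm import *
st(-66.7,0,-5,108.4)
snap('top','top6')
z=np.load('pics/top6.npz');cv2.imwrite('pics/t6z.png',cv2.resize(z['p'][150:310,220:400],None,fx=4,fy=3.7)[:,:,::-1])
"
```

```text
t 4.9 g [-9.963e+01 -4.000e-02 -4.680e+00] rpy [1.7996e+02 3.0000e-02 1.0842e+02] gap 42.6 F [-0.61 -0.02 -0.12] M [ 0.033  0.063 -0.017] j6 -99.2
delta [3.000e-02 3.293e+01 3.400e-01] [0.04 0.03 0.02]
```

View pics/t6z.png

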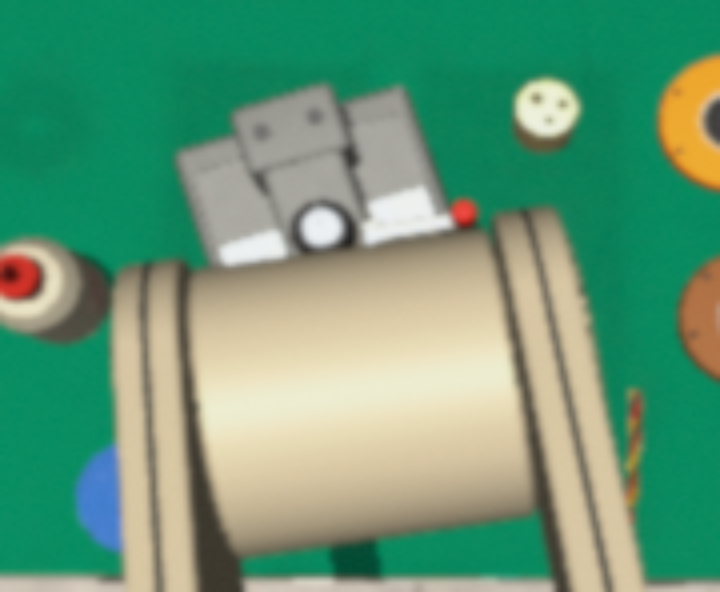

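```bash
python3 -c "
from fm import *
z=np.load('pics/scene5.npz');X=cloud(z['d'],z['K'],z['T'])
for v in (168,173,176,185,195,205): print(v,[w2g(X[v,u]).round(0).tolist() for u in (238,252,268)])
snap('scene','scene6')
z=np.load('pics/scene6.npz');cv2.imwrite('pics/s6z.png',cv2.resize(z['p'][140:260,220:380],None,fx=5,fy=5)[:,:,::-1])
"
```

```text
168 [[-180.0, -9.0, 233.0], [-167.0, -31.0, 236.0], [-136.0, -41.0, 228.0]]
173 [[-179.0, -7.0, 222.0], [-167.0, -31.0, 226.0], [-138.0, -42.0, 219.0]]
176 [[-168.0, 8.0, 208.0], [-167.0, -30.0, 219.0], [-123.0, -26.0, 202.0]]
185 [[-175.0, 1.0, 193.0], [-165.0, -26.0, 199.0], [-134.0, -37.0, 191.0]]
195 [[-173.0, 6.0, 169.0], [-166.0, -26.0, 178.0], [-136.0, -38.0, 170.0]]
205 [[-141.0, 49.0, 117.0], [-148.0, -4.0, 140.0], [-136.0, -37.0, 147.0]]
```

View pics/s6z.png

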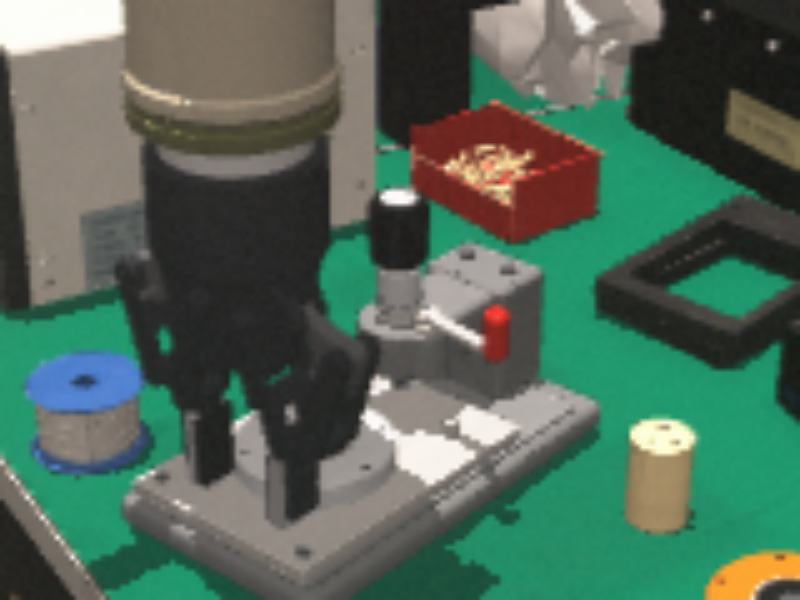

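Call:
{"api": "jog_arm", "payload": {"offset": [[0,4,0],[0,4,0],[0,4,0],[0,4,0],[0,4,0],[0,3,0],[0,0,0],[0,0,0]], "delta_rot": [[0,0,0],[0,0,0],[0,0,0],[0,0,0],[0,0,0],[0,0,0],[0,0,0],[0,0,0]], "jaw": [50,50,50,50,50,50,50,50]}}

```text
time: 5.8
tool_pos: [473.2, 132.4, -4.8]
tcp_rot: [180.0, 0.0, 108.4]
ft_force: [-0.4, -0.4, 0.2]
finger_gap: 42.6
```

```bash
python3 -c "
from fm import *
st(-66.7,0,-5,108.4)
p,R,s,p_,d,K,T,X,Y=fingers('wrist7')
"
```

```text
t 5.8 g [-7.488e+01 -2.000e-02 -4.770e+00] rpy [1.7998e+02 3.0000e-02 1.0842e+02] gap 42.6 F [-0.35 -0.36  0.23] M [-0.062  0.129  0.013] j6 -98.7
delta [0.02 8.18 0.23] [0.02 0.03 0.02]
[473.2 132.4  -4.8] [1.7998e+02 3.0000e-02 1.0842e+02] 42.573572536357034
```

View pics/wrist7.png

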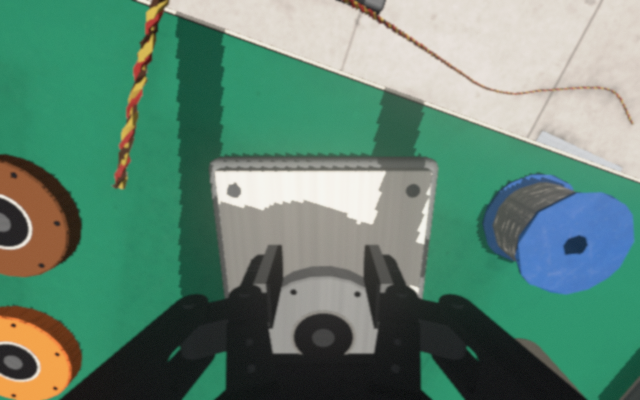

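The disc is cradled evenly at (323,337). I'll move the last few millimetres slowly and watch the force.

Call:
{"api": "jog_arm", "payload": {"offset": [[0,2,0],[0,2,0],[0,1,0],[0,0,0]], "delta_rot": [[0,0,0],[0,0,0],[0,0,0],[0,0,0]], "jaw": [50,50,50,50]}}

```text
time: 6.25
tool_pos: [477.9, 134.0, -4.7]
tcp_rot: [-180.0, 0.0, 108.4]
ft_force: [-0.9, 0.7, -0.0]
finger_gap: 42.5
```

Call:
{"api": "jog_arm", "payload": {"offset": [[0,1,0],[0,1,0]], "delta_rot": [[0,0,0],[0,0,0]], "jaw": [50,50]}}

```text
time: 6.45
tool_pos: [479.6, 134.6, -4.8]
tcp_rot: [-180.0, 0.0, 108.4]
ft_force: [0.2, -0.5, 1.6]
finger_gap: 42.7
```

Call:
{"api": "jog_arm", "payload": {"offset": [[0,1,0]], "delta_rot": [[0,0,0]], "jaw": [50]}}

```text
time: 6.55
tool_pos: [480.6, 135.0, -4.8]
tcp_rot: [-180.0, 0.0, 108.4]
ft_force: [-1.0, -0.5, 0.7]
finger_gap: 42.6
```

```bash
python3 -c "
from fm import *
st(-66.7,0,-5,108.4)"
```

```text
t 6.55 g [-6.70e+01  2.00e-02 -4.84e+00] rpy [-1.7998e+02  3.0000e-02  1.0842e+02] gap 42.6 F [-0.96 -0.46  0.67] M [-0.057  0.133  0.021] j6 -98.6
delta [-0.02  0.3   0.16] [-0.02  0.03  0.02]
```

Call:
{"api": "jog_arm", "payload": {"offset": [[0,0.7,0]], "delta_rot": [[0,0,0]], "jaw": [50]}}

```text
time: 6.65
tool_pos: [481.4, 135.2, -4.8]
tcp_rot: [-180.0, 0.0, 108.4]
ft_force: [-1.4, -0.3, 0.8]
finger_gap: 42.6
```

Call:
{"api": "jog_arm", "payload": {"offset": [[0,0.7,0]], "delta_rot": [[0,0,0]], "jaw": [50]}}

```text
time: 6.75
tool_pos: [482.1, 135.4, -4.8]
tcp_rot: [-180.0, 0.0, 108.4]
ft_force: [-1.6, -0.7, 0.5]
finger_gap: 43.2
```

```bash
python3 -c "
from fm import *
st(-66.7,0,-5,108.4)
p,R,s,p_,d,K,T,X,Y=fingers('wrist8')
m=(abs(X[...,2]-42)<2.5)&(d>0);m[:,:275]=0;m[:,375:]=0;m[:250]=0
q=np.array([w2g(a) for a in X[m]]); print(q[:,0].min(), np.percentile(q[:,1],[0,1,50,99,100]))
hs=p_.sum(2); mm=(hs<150);mm[:,:290]=0;mm[:,356:]=0;mm[:300]=0;mm[370:]=0
"
```

```text
t 6.75 g [-65.42  -0.    -4.81] rpy [-1.7998e+02  3.0000e-02  1.0841e+02] gap 43.2 F [-1.63 -0.7   0.48] M [-0.064  0.153  0.061] j6 -98.5
delta [ 0.   -1.28  0.19] [-0.02  0.03  0.01]
[482.1 135.4  -4.8] [-1.7998e+02  3.0000e-02  1.0841e+02] 43.16442894415416
-76.75096987731118 [-26.09025149 -24.63235866   0.3242268   26.3848988   28.19665441]
```

View pics/wrist8.png

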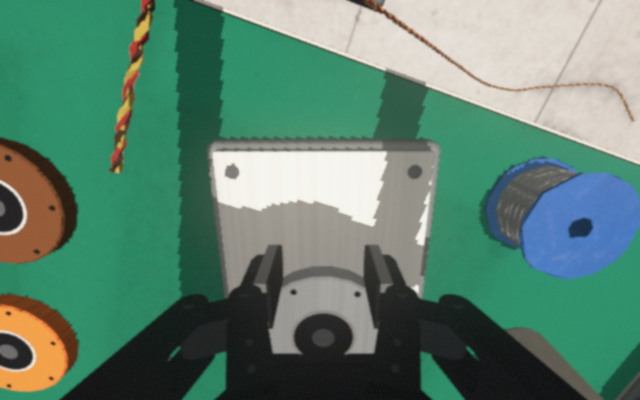

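```bash
cat > dc.py <<'E'
from h import *
def disc(f):
    z=np.load(f'pics/{f}.npz');p_,K,T=z['p'],z['K'],z['T']
    g=p_.astype(int).sum(2); m=(g<230); m[:,:285]=0;m[:,362:]=0;m[:305]=0
    n,l,st_,c=cv2.connectedComponentsWithStats(m.astype(np.uint8)); 
    k=[i for i in range(1,n) if abs(c[i][0]-323)<8 and abs(c[i][1]-337)<10 and st_[i,4]>200]
    C=-T[:3,:3].T@T[:3,3]
    for i in k:
        v=T[:3,:3].T@np.linalg.inv(K)@[c[i][0],c[i][1],1]; P=C+v*(42-C[2])/v[2]
        print(f,st_[i],c[i],w2g(P))
if __name__=='__main__':
    import sys
    for f in sys.argv[1:]: disc(f)
E
python3 dc.py wrist7 wrist8
python3 - <<'E'
from h import *
for f in('wrist7','wrist8'):
    z=np.load(f'pics/{f}.npz');p_,K,T=z['p'],z['K'],z['T']
    g=cv2.cvtColor(p_,cv2.COLOR_RGB2GRAY)[295:355,278:368]
    print(g[40,::6], g[::5,45])
    m=((g<80)).astype(np.uint8); m[56:]=0
    n,l,s,c=cv2.connectedComponentsWithStats(m)
    C=-T[:3,:3].T@T[:3,3]
    for i in range(1,n):
        if s[i,4]>300:
            # left/right/top extents
            L,Rr,t=s[i,0]+278,s[i,0]+s[i,2]-1+278,s[i,1]+295
            W=lambda u,v:(lambda w_:w2g(C+w_*(42-C[2])/w_[2]))(T[:3,:3].T@np.linalg.inv(K)@[u,v,1])
            print(f,L,Rr,t,W((L+Rr)/2,t-.5), 'centre gx',W((L+Rr)/2,t-.5)[0]+16)
E
```

```text
[155 152 148  37  35  35  66  69  68  66  37  34  37 155 161] [167 165 164 149  43  39  40  67  69  69  65  32]
wrist7 294 352 314 [-48.95170739   0.28865445  42.        ] centre gx -32.951707388122394
[155 152 147  34  34  35  65  68  69  65  36  33  38 154 158] [162 163 163 149  44  39  37  65  68  67  63  31]
wrist8 294 352 314 [-39.50389529   0.31935704  42.        ] centre gx -23.50389529420454
```

Call:
{"api": "jog_arm", "payload": {"offset": [[0,0.7,0]], "delta_rot": [[0,0,0]], "jaw": [50]}}

```text
time: 6.9
tool_pos: [482.9, 135.7, -4.8]
tcp_rot: [-180.0, 0.0, 108.4]
ft_force: [-0.4, -0.6, 0.6]
finger_gap: 42.4
```

Call:
{"api": "jog_arm", "payload": {"offset": [[0,0.7,0]], "delta_rot": [[0,0,0]], "jaw": [50]}}

```text
time: 7.0
tool_pos: [483.3, 135.9, -4.9]
tcp_rot: [-179.9, 0.0, 108.4]
ft_force: [-3.5, -0.3, 1.8]
finger_gap: 42.7
```

```bash
python3 -c "
from fm import *
st(-66.7,0,-5,108.4)"
```

```text
t 7.0 g [-64.17   0.07  -4.9 ] rpy [-1.7995e+02  2.0000e-02  1.0842e+02] gap 42.7 F [-3.53 -0.26  1.79] M [-0.127  0.54  -0.029] j6 -98.5
delta [-0.07 -2.53  0.11] [-0.05  0.02  0.02]
```

Call:
{"api": "jog_arm", "payload": {"offset": [[0,0.6,0],[0,0.3,0],[0,0.3,0]], "delta_rot": [[0,0,0],[0,0,0],[0,0,0]], "jaw": [50,50,50]}}

```text
time: 7.3
tool_pos: [483.3, 136.0, -5.2]
tcp_rot: [-179.8, 0.0, 108.4]
ft_force: [-3.3, -1.4, 3.3]
finger_gap: 42.6
```

```bash
python3 -c "
from fm import *
st(-66.7,0,-5,108.4)
snap('scene','scene9')
z=np.load('pics/scene9.npz');cv2.imwrite('pics/s9z.png',cv2.resize(z['p'][140:260,220:380],None,fx=5,fy=5)[:,:,::-1])
"
```

```text
t 7.3 g [-64.12   0.12  -5.16] rpy [-1.7979e+02  2.0000e-02  1.0842e+02] gap 42.6 F [-3.32 -1.4   3.28] M [-0.279  0.666 -0.012] j6 -98.5
delta [-0.12 -2.58 -0.15] [-0.21  0.02  0.02]
```

View pics/s9z.png

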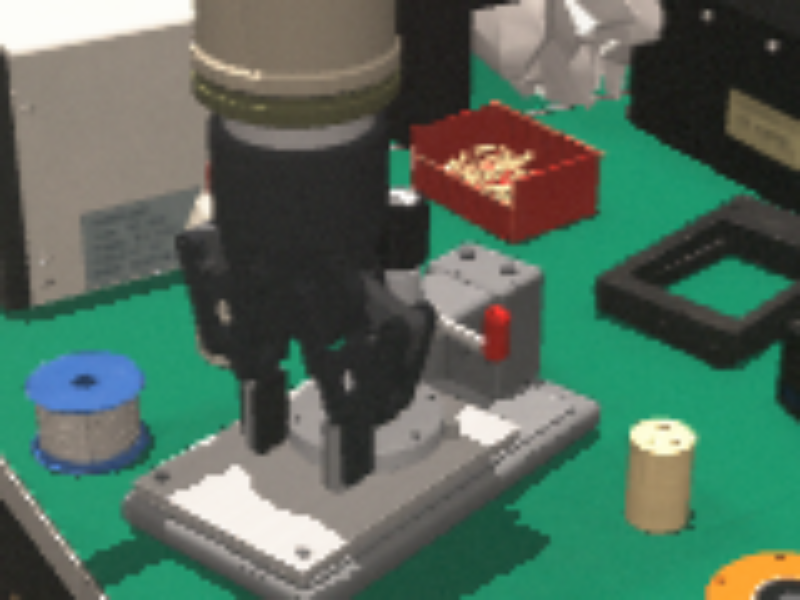

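Both the force (3.5 N) and the moment arm point to contact at the finger tips, so the disc is against the dowels. I'll back off and check visually.

Call:
{"api": "jog_arm", "payload": {"offset": [[0,-2,-1],[0,-10,0],[0,-15,0],[0,-20,0],[0,-10,-20],[0,0,-40],[0,0,-40],[0,0,-40],[0,0,-20],[0,0,0],[0,0,0]], "delta_rot": [[-0.2,0,0],[0,0,0],[0,0,0],[0,0,0],[0,0,0],[0,0,0],[0,0,0],[0,0,0],[0,0,0],[0,0,0],[0,0,0]], "jaw": [50,50,50,50,60,70,70,70,70,70,70]}}

```text
time: 8.45
tool_pos: [423.6, 116.4, 159.9]
tcp_rot: [179.6, 0.0, 108.4]
ft_force: [0.4, 0.8, -0.5]
finger_gap: 59.7
```

```bash
python3 -c "
from fm import *
st(-66.7,0,-5,108.4)
p,R,s,p_,d,K,T,X,Y=fingers('wrist10')
snap('scene','scene10')
z=np.load('pics/scene10.npz');cv2.imwrite('pics/s10z.png',cv2.resize(z['p'][160:260,240:370],None,fx=6,fy=6)[:,:,::-1])
"
```

```text
t 8.45 g [-126.97    0.43  159.87] rpy [1.7956e+02 3.0000e-02 1.0842e+02] gap 59.7 F [ 0.41  0.82 -0.46] M [0.009 0.03  0.01 ] j6 -99.8
delta [ -0.34  59.01 165.33] [0.44 0.03 0.02]
[423.6 116.4 159.9] [1.7956e+02 3.0000e-02 1.0842e+02] 59.690666562593165
```

View pics/s10z.png

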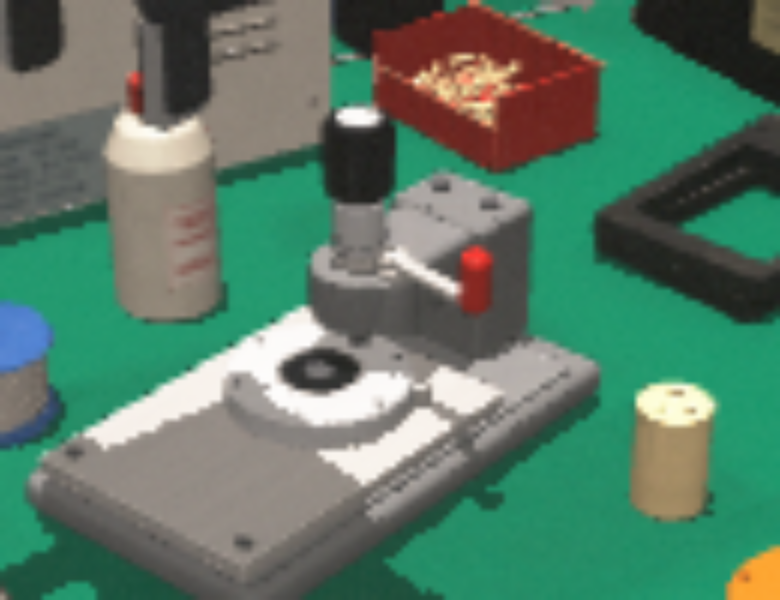

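View pics/wrist10.png

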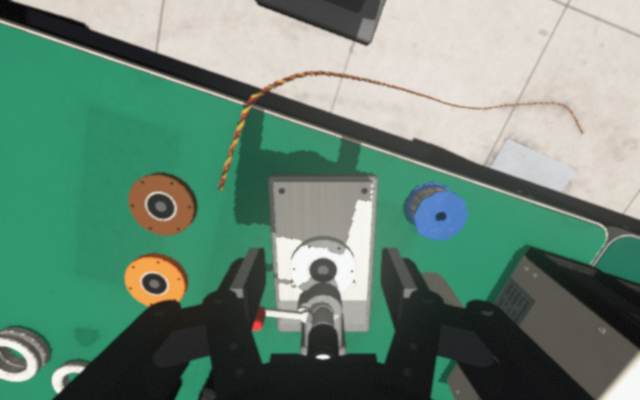

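```bash
python3 -c "
from h import *
z=np.load('pics/wrist10.npz');p_,d,K,T=z['p'],z['d'],z['K'],z['T'];X=cloud(d,K,T);v=X[...,2]
f=lambda m:np.array([w2g(a) for a in X[m]])
m=(v>136)&(v<150)&(d>0);m[:,:295]=0;m[:,350:]=0;m[:330]=0;q=f(m);print('knob',len(q),cv2.minEnclosingCircle(q[:,:2].astype(np.float32)),np.median(q[:,2]))
m=(abs(v-42)<2.5)&(d>0);m[:,:280]=0;m[:,362:]=0;m[:225]=0;m[310:]=0;q=f(m);print('disc',len(q),q.min(0),q.max(0))
m=(abs(v-30)<2.5)&(d>0);m[:,:265]=0;m[:,379:]=0;m[:170]=0;m[340:]=0;q=f(m);print('stage',cv2.minAreaRect(q[:,:2].astype(np.float32)),np.percentile(q,[0.3,99.7],axis=0))
g=cv2.cvtColor(p_,cv2.COLOR_RGB2GRAY)
m=(g<80)
m[:,:305]=0;m[:,342:]=0;m[:255]=0;m[283:]=0
q=f(m);print('dark',len(q),q.min(0),q.max(0))
m2=np.argwhere(m)
print('rows',m2.min(0),m2.max(0))
"

```

```text
knob 397 ((-2.7429699897766113, -0.24340009689331055), 13.605494499206543) 141.55215290876933
disc 2663 [-61.22764504 -37.62145117  39.50512911] [ 7.24532172 36.74263014 44.23729886]
stage ((-36.946197509765625, -0.24188995361328125), (171.80429077148438, 106.27075958251953), 0.03570534661412239) [[-122.49547503  -52.90138798   27.93231982]
 [  25.74984455   52.38936346   31.9658114 ]]
dark 200 [-209.90951654  -11.88220404   40.51004045] [ -7.37125675  12.89766298 335.97753139]
rows [261 312] [282 334]
```

Disc near edge is at gx ≈ −61.5 to −62, so its centre is about −24.5, at home. Next I'll move over the knob with the wrist wound back to leave room for clockwise travel.

Call:
{"api": "jog_arm", "payload": {"offset": [[0,0,0],[0,0,0],[0,0,0],[0,0,0],[0,0,0],[0,0,0]], "delta_rot": [[0.4,0,-8],[0,0,-8],[0,0,-8],[0,0,-8],[0,0,-8],[0,0,0]], "jaw": [70,70,70,70,70,70]}}

```text
time: 9.15
tool_pos: [416.2, 115.2, 147.1]
tcp_rot: [-179.3, -0.8, 149.9]
ft_force: [-0.2, 0.1, 0.2]
finger_gap: 59.7
```

```bash
python3 -c "
from fm import *
st(0,0,150,153)"
```

```text
t 9.15 g [-134.31    1.62  147.1 ] rpy [-179.26   -0.83  149.92] gap 59.7 F [-0.18  0.07  0.22] M [ 0.031  0.005 -0.013] j6 -141.2
delta [-90.18  99.43  -5.49] [-0.72 -0.85 -3.08]
```

Call:
{"api": "jog_arm", "payload": {"offset": [[-18,20,-3],[-18,20,-3],[-18,20,0],[-18,20,0],[-17,18,0],[0,0,0],[0,0,0]], "delta_rot": [[-0.7,-0.8,0],[0,0,0],[0,0,-2],[0,0,-2],[0,0,-1],[0,0,0],[0,0,0]], "jaw": [70,70,70,70,70,70,70]}}

```text
time: 9.85
tool_pos: [540.4, 157.3, 140.5]
tcp_rot: [-179.4, -0.7, 153.3]
ft_force: [-1.2, 0.7, 0.1]
finger_gap: 59.9
```

```bash
python3 -c "
from fm import *
st(0,0,130,156)
p,R,s,p_,d,K,T,X,Y=fingers('wrist11')
v=X[...,2];m=(v>137)&(v<150)&(d>0);q=X[m];print(len(q));print(np.argwhere(m).mean(0),np.median(q,0))
q=np.array([w2g(a) for a in q]);print('knob',cv2.minEnclosingCircle(q[:,:2].astype(np.float32)))
st(0,0,130,156)
"
```

```text
t 9.85 g [ -3.21   2.33 140.55] rpy [-179.43   -0.74  153.29] gap 59.9 F [-1.2   0.67  0.08] M [-0.041  0.004 -0.008] j6 -142.3
delta [-4.05  0.74 10.49] [-0.55 -0.75 -2.71]
[540.4 157.3 140.5] [-179.43   -0.74  153.29] 59.88862522018395
1337
[230.70605834 316.26477188] [543.73540284 154.32865635 143.67342043]
knob ((0.6535283327102661, 0.06764618307352066), 14.093045234680176)
t 9.9 g [ -3.54   2.32 140.43] rpy [-179.42   -0.74  153.3 ] gap 59.5 F [-0.41 -0.49 -0.17] M [0.001 0.023 0.034] j6 -142.3
delta [-4.28  0.97 10.37] [-0.56 -0.76 -2.69]
```

View pics/wrist11.png

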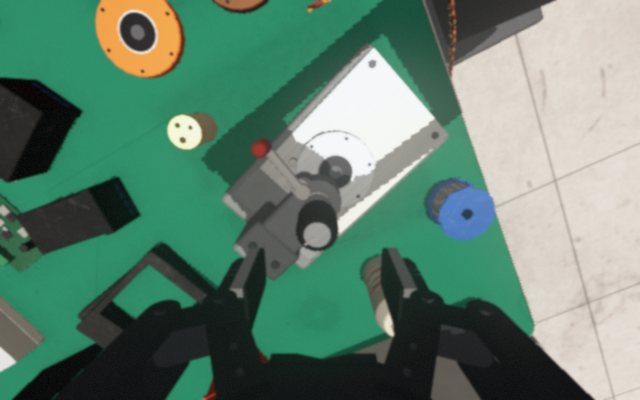

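Call:
{"api": "jog_arm", "payload": {"offset": [[-4,1,5],[0,0,0],[0,0,0]], "delta_rot": [[-0.5,-0.7,0],[0,0,0],[0,0,0]], "jaw": [60,60,60]}}

```text
time: 10.2
tool_pos: [542.4, 155.5, 134.3]
tcp_rot: [-179.9, -0.0, 153.1]
ft_force: [-0.1, 0.0, 0.3]
finger_gap: 51.4
```

```bash
python3 -c "
from fm import *
st(0.6,0,82,153.3)"
```

```text
t 10.2 g [-1.9200e+00  5.0000e-02  1.3429e+02] rpy [-1.7992e+02 -4.0000e-02  1.5311e+02] gap 51.4 F [-0.12  0.05  0.35] M [ 0.012  0.015 -0.03 ] j6 -142.3
delta [-1.85  1.83 52.29] [-0.08 -0.04 -0.19]
```

Call:
{"api": "jog_arm", "payload": {"offset": [[-1.8,1.8,10],[0,0,12],[0,0,8],[0,0,0],[0,0,0]], "delta_rot": [[0,0,0],[0,0,0],[0,0,0],[0,0,0],[0,0,0]], "jaw": [60,60,60,60,60]}}

```text
time: 10.7
tool_pos: [544.0, 156.1, 101.3]
tcp_rot: [-179.9, -0.1, 153.1]
ft_force: [0.4, -0.2, -0.0]
finger_gap: 51.3
```

```bash
python3 -c "
from fm import *
st(0.6,0,82,153.3)
p,R,s,p_,d,K,T,X,Y=fingers('wrist12')
"
```

```text
t 10.7 g [-2.2000e-01  2.0000e-02  1.0131e+02] rpy [-1.7991e+02 -6.0000e-02  1.5307e+02] gap 51.3 F [ 0.43 -0.16 -0.01] M [-0.047 -0.011  0.042] j6 -142.2
delta [-0.61  0.6  19.3 ] [-0.09 -0.06 -0.23]
[544.  156.1 101.3] [-1.7991e+02 -6.0000e-02  1.5307e+02] 51.34510318460652
```

View pics/wrist12.png

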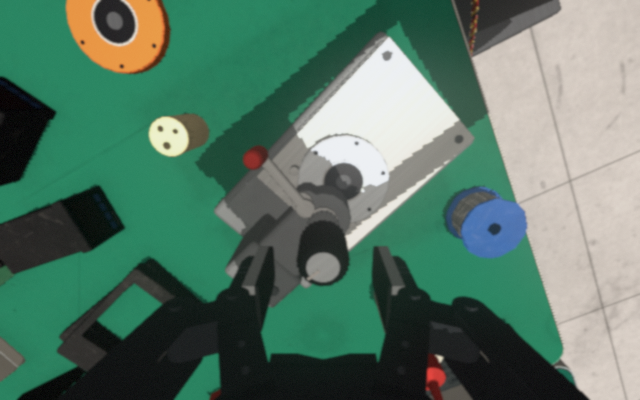

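Call:
{"api": "jog_arm", "payload": {"offset": [[-0.4,0.6,9],[0,0,8],[0,0,0],[0,0,0]], "delta_rot": [[0,0,0],[0,0,0],[0,0,0],[0,0,0]], "jaw": [60,60,60,55]}}

```text
time: 11.15
tool_pos: [545.0, 156.5, 83.3]
tcp_rot: [-179.9, -0.0, 153.1]
ft_force: [0.7, 0.7, -0.5]
finger_gap: 46.8
```

```bash
python3 -c "
from fm import *
st(0.6,0,82,153.3)
p,R,s,p_,d,K,T,X,Y=fingers('wrist13')
v=X[...,2];m=(v>138)&(v<150)&(abs(Y[...,0])<25)&(abs(Y[...,1])<25);q=Y[m];print(len(q),np.median(X[m][:,2]),cv2.minEnclosingCircle(q[:,:2].astype(np.float32)))
cv2.imwrite('pics/w13z.png',cv2.resize(p_[220:400,220:420],None,fx=4,fy=3.3)[:,:,::-1])
"
```

```text
t 11.15 g [ 0.91  0.17 83.27] rpy [-1.7993e+02 -2.0000e-02  1.5307e+02] gap 46.8 F [ 0.7   0.74 -0.49] M [-0.046 -0.033  0.009] j6 -142.2
delta [ 0.1  -0.33  1.27] [-0.07 -0.02 -0.23]
[545.  156.5  83.3] [-1.7993e+02 -2.0000e-02  1.5307e+02] 46.78082960989794
3041 143.69019208734142 ((0.03831634670495987, -0.7779914736747742), 27.013097763061523)
```

View pics/w13z.png

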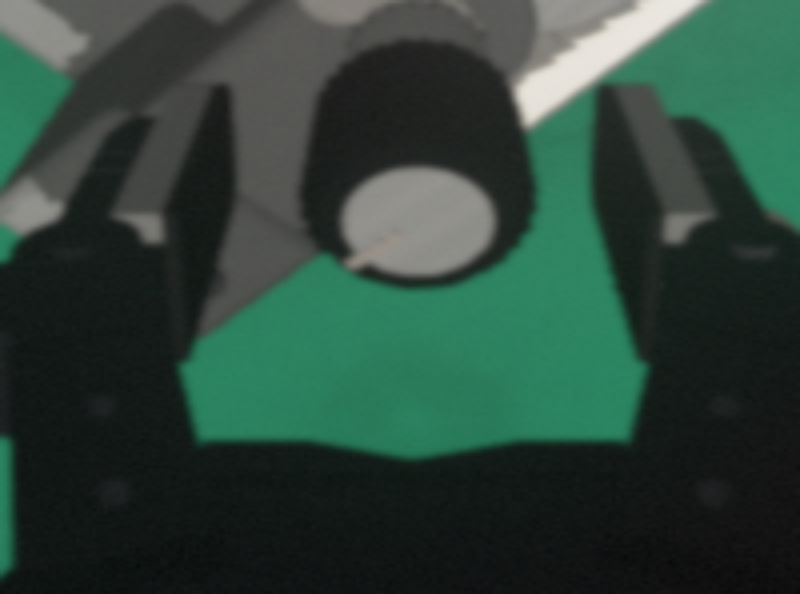

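Call:
{"api": "jog_arm", "payload": {"offset": [[0,-0.3,0.5],[0,0,0],[0,0,0],[0,0,0],[0,0,0],[0,0,0]], "delta_rot": [[0,0,0],[0,0,0],[0,0,0],[0,0,0],[0,0,0],[0,0,0]], "jaw": [40,35,30,25,20,20], "newtons": 20}}

```text
time: 11.8
tool_pos: [544.7, 156.5, 83.3]
tcp_rot: [-179.9, -0.0, 153.1]
ft_force: [-0.3, 1.1, -0.3]
finger_gap: 26.8
```

```bash
python3 -c "
from fm import *
st(0.6,0,82,153.3)
p,R,s,p_,d,K,T,X,Y=fingers('wrist14')
cv2.imwrite('pics/w14z.png',cv2.resize(p_[220:400,220:420],None,fx=4,fy=3.3)[:,:,::-1])
"
```

```text
t 11.8 g [ 0.58  0.21 83.29] rpy [-1.7994e+02 -4.0000e-02  1.5308e+02] gap 26.8 F [-0.33  1.09 -0.31] M [0.004 0.095 0.027] j6 -142.2
delta [-0.16 -0.13  1.29] [-0.06 -0.04 -0.22]
[544.7 156.5  83.3] [-1.7994e+02 -4.0000e-02  1.5308e+02] 26.838685945576295
```

View pics/w14z.png

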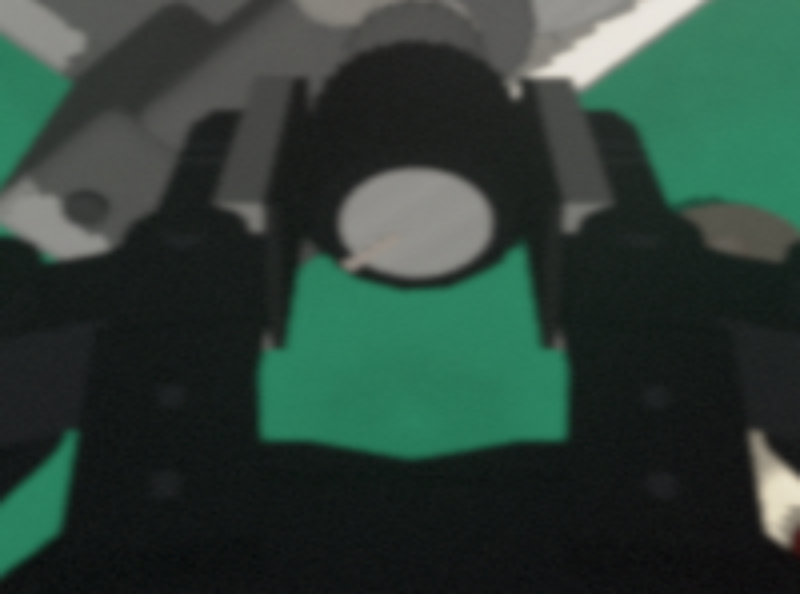

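Call:
{"api": "jog_arm", "payload": {"offset": [[0,0,0.2],[0,0,0.2],[0,0,0.2],[0,0,0.2],[0,0,0.2],[0,0,0.2]], "delta_rot": [[0,0,7],[0,0,7],[0,0,7],[0,0,7],[0,0,7],[0,0,0]], "jaw": [20,20,20,20,20,20]}}

```text
time: 12.45
tool_pos: [544.9, 156.3, 82.2]
tcp_rot: [-179.9, 0.0, 116.8]
ft_force: [-1.8, 0.3, 2.2]
finger_gap: 27.1
```

```bash
python3 -c "
from fm import *
st(0.6,0.2,82.5,153.1-35)
p,R,s,p_,d,K,T,X,Y=fingers('wrist15')
cv2.imwrite('pics/w15z.png',cv2.resize(p_[220:400,220:420],None,fx=4,fy=3.3)[:,:,::-1])
"
```

```text
t 12.45 g [ 0.69  0.   82.25] rpy [-1.7994e+02  2.0000e-02  1.1676e+02] gap 27.1 F [-1.84  0.31  2.16] M [ 0.006  0.233 -0.077] j6 -105.9
delta [ 0.21 -0.06 -0.25] [-0.06  0.02 -1.34]
[544.9 156.3  82.2] [-1.7994e+02  2.0000e-02  1.1676e+02] 27.101585883618867
```

View pics/w15z.png

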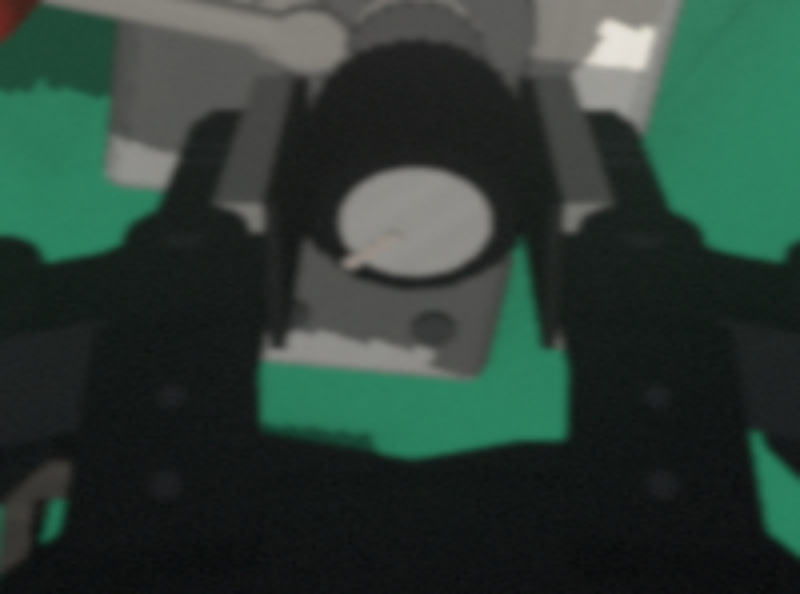

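Call:
{"api": "jog_arm", "payload": {"offset": [[0,0,0.2],[0,0,0.2],[0,0,0.2],[0,0,0]], "delta_rot": [[0,0,7],[0,0,7],[0,0,7],[0,0,0]], "jaw": [20,20,20,20]}}

```text
time: 12.9
tool_pos: [544.8, 156.2, 81.7]
tcp_rot: [-179.9, 0.1, 96.2]
ft_force: [-0.6, 0.8, -0.3]
finger_gap: 27.3
```

```bash
cat > kz.py <<'E'
from fm import *
import sys
f=sys.argv[1]
st(0.6,0.2,82.5,118)
p,R,s,p_,d,K,T,X,Y=fingers(f)
g=p_.mean(2)
def top(X,Y,d,g):
    m=(abs(Y[...,0])<9)&(abs(Y[...,1])<9)&(d>0)&(X[...,2]>130)&(X[...,2]<150)&(g>100)
    return m.sum(),X[m][:,2].mean(),Y[m][:,2].mean()
print('top z',top(X,Y,d,g))
for k in range(3): print('M',np.array(monitor.sense()['wrist_torque']).round(3)) if k==0 else None
cv2.imwrite(f'pics/{f}z.png',cv2.resize(p_[220:400,220:420],None,fx=4,fy=3.3)[:,:,::-1])
E
python3 kz.py wrist16
python3 - <<'E'
from h import *
for f in('wrist14','wrist15','wrist16'):
    z=np.load(f'pics/{f}.npz');X=cloud(z['d'],z['K'],z['T']);g=z['p'].mean(2)
    m=np.zeros(g.shape,bool);m[270:305,303:344]=1;m&=(g>100)&(X[...,2]>130)&(X[...,2]<150); print(f,m.sum(),X[m][:,2].mean(),X[m][:,2].std(),'camdist',z['d'][m].mean())
E
```

```text
t 12.9 g [ 0.57 -0.1  81.71] rpy [-1.7994e+02  5.0000e-02  9.6200e+01] gap 27.3 F [-0.57  0.83 -0.26] M [-0.009  0.116 -0.027] j6 -85.3
delta [ 0.29 -0.04 -0.79] [ -0.07   0.04 -21.8 ]
[544.8 156.2  81.7] [-1.7994e+02  5.0000e-02  9.6200e+01] 27.30463106114738
top z (np.int64(968), np.float64(142.69526991016454), np.float64(-60.983894488037215))
M [-0.012  0.196  0.008]
wrist14 984 144.15385250845713 0.5408265408882225 camdist 135.75908
wrist15 968 143.27081617001934 0.560289626139497 camdist 135.58263
wrist16 969 142.69594899730762 0.5503180074784473 camdist 135.65622
```

Call:
{"api": "jog_arm", "payload": {"offset": [[0,0,0.2],[0,0,0.2],[0,0,0.2],[0,0,0]], "delta_rot": [[0,0,7],[0,0,7],[0,0,7],[0,0,0]], "jaw": [20,20,20,20]}}

```text
time: 13.35
tool_pos: [544.8, 156.1, 81.2]
tcp_rot: [-180.0, 0.1, 76.1]
ft_force: [-0.9, 0.1, 0.4]
finger_gap: 27.1
```

```bash
python3 kz.py wrist17
```

```text
t 13.35 g [ 0.53 -0.2  81.17] rpy [-1.7997e+02  8.0000e-02  7.6070e+01] gap 27.1 F [-0.91  0.14  0.39] M [ 0.008  0.204 -0.033] j6 -65.2
delta [ 0.37 -0.15 -1.33] [ -0.06   0.07 -41.93]
[544.8 156.1  81.2] [-1.7997e+02  8.0000e-02  7.6070e+01] 27.077451685261398
top z (np.int64(959), np.float64(142.18414993054412), np.float64(-61.01024789304158))
M [ 0.04   0.175 -0.037]
```

Call:
{"api": "jog_arm", "payload": {"offset": [[0,0,0.2],[0,0,0.2],[0,0,0]], "delta_rot": [[0,0,7],[0,0,7],[0,0,0]], "jaw": [20,20,20]}}

```text
time: 13.7
tool_pos: [544.7, 156.0, 80.8]
tcp_rot: [-180.0, 0.1, 63.0]
ft_force: [-1.2, 0.3, 0.3]
finger_gap: 27.4
```

```bash
python3 kz.py wrist18
```

```text
t 13.7 g [ 0.42 -0.22 80.77] rpy [-1.7998e+02  1.0000e-01  6.3020e+01] gap 27.4 F [-1.18  0.29  0.35] M [-0.011  0.185 -0.044] j6 -52.2
delta [ 0.42 -0.17 -1.74] [ -0.07   0.08 -54.98]
[544.7 156.   80.8] [-1.7998e+02  1.0000e-01  6.3020e+01] 27.443479903964832
top z (np.int64(968), np.float64(141.78400777821415), np.float64(-61.019029630023674))
M [-0.009  0.155 -0.002]
```

Call:
{"api": "jog_arm", "payload": {"offset": [[0,0,0.2]], "delta_rot": [[0,0,7]], "jaw": [20]}}

```text
time: 13.85
tool_pos: [544.7, 156.0, 80.6]
tcp_rot: [-180.0, 0.1, 56.6]
ft_force: [-1.8, 0.3, 0.8]
finger_gap: 27.4
```

```bash
python3 kz.py wrist19
```

```text
t 13.85 g [ 0.4  -0.23 80.63] rpy [-1.7999e+02  1.0000e-01  5.6600e+01] gap 27.4 F [-1.83  0.29  0.82] M [-0.018  0.256  0.017] j6 -45.7
delta [ 0.42 -0.21 -1.87] [ -0.07   0.09 -61.4 ]
[544.7 156.   80.6] [-1.7999e+02  1.0000e-01  5.6600e+01] 27.386502349603898
top z (np.int64(979), np.float64(141.66089116861926), np.float64(-61.035508289235885))
M [-0.002  0.263 -0.012]
```

Call:
{"api": "jog_arm", "payload": {"offset": [[0,0,0.2]], "delta_rot": [[0,0,7]], "jaw": [20]}}

```text
time: 14.0
tool_pos: [544.6, 156.0, 80.5]
tcp_rot: [180.0, 0.1, 49.4]
ft_force: [-1.6, -0.5, 1.5]
finger_gap: 27.0
```

```bash
python3 kz.py wrist20
```

```text
t 14.0 g [ 0.38 -0.21 80.48] rpy [1.800e+02 1.100e-01 4.935e+01] gap 27.0 F [-1.56 -0.45  1.49] M [-0.055  0.298  0.096] j6 -38.5
delta [ 0.39 -0.24 -2.02] [-6.000e-02  1.000e-01 -6.865e+01]
[544.6 156.   80.5] [1.800e+02 1.100e-01 4.935e+01] 27.01760968544486
top z (np.int64(982), np.float64(141.48595231526008), np.float64(-61.00569874249571))
M [-0.045  0.296  0.027]
```

Call:
{"api": "jog_arm", "payload": {"offset": [[0,0,0.1]], "delta_rot": [[0,0,7]], "jaw": [20]}}

```text
time: 14.15
tool_pos: [544.6, 156.0, 80.4]
tcp_rot: [180.0, 0.1, 42.1]
ft_force: [0.2, -0.1, 0.5]
finger_gap: 27.3
```

```bash
python3 kz.py wrist21
```

```text
t 14.15 g [ 0.31 -0.22 80.37] rpy [1.7999e+02 1.1000e-01 4.2120e+01] gap 27.3 F [ 0.16 -0.11  0.51] M [-0.027  0.254  0.035] j6 -31.3
delta [ 0.44 -0.27 -2.13] [-7.000e-02  1.000e-01 -7.588e+01]
[544.6 156.   80.4] [1.7999e+02 1.1000e-01 4.2120e+01] 27.306678345575126
top z (np.int64(991), np.float64(141.35709774417944), np.float64(-60.987865848620395))
M [-0.077  0.294  0.015]
```

Call:
{"api": "jog_arm", "payload": {"offset": [[0,0,0.1]], "delta_rot": [[0,0,7]], "jaw": [20]}}

```text
time: 14.3
tool_pos: [544.6, 155.9, 80.3]
tcp_rot: [180.0, 0.1, 34.9]
ft_force: [-1.5, -1.7, 1.5]
finger_gap: 27.3
```

```bash
python3 kz.py wrist22
```

```text
t 14.3 g [ 0.3  -0.27 80.31] rpy [1.7997e+02 1.2000e-01 3.4920e+01] gap 27.3 F [-1.53 -1.73  1.48] M [-0.071  0.317 -0.022] j6 -24.1
delta [ 0.42 -0.36 -2.19] [-6.000e-02  1.100e-01 -8.308e+01]
[544.6 155.9  80.3] [1.7997e+02 1.2000e-01 3.4920e+01] 27.343258902258277
top z (np.int64(991), np.float64(141.33109027482132), np.float64(-61.01947651686068))
M [-0.094  0.343  0.04 ]
```

Call:
{"api": "jog_arm", "payload": {"offset": [[0,0,0.1]], "delta_rot": [[0,0,7]], "jaw": [20]}}

```text
time: 14.45
tool_pos: [544.5, 156.0, 80.3]
tcp_rot: [180.0, 0.1, 27.8]
ft_force: [-2.4, -0.1, 0.8]
finger_gap: 27.2
```

```bash
python3 kz.py wrist23
```

```text
t 14.45 g [ 0.27 -0.22 80.34] rpy [1.7996e+02 1.1000e-01 2.7770e+01] gap 27.2 F [-2.45 -0.06  0.82] M [-0.037  0.37  -0.029] j6 -16.9
delta [ 0.39 -0.36 -2.17] [-6.000e-02  1.200e-01 -9.023e+01]
[544.5 156.   80.3] [1.7996e+02 1.1000e-01 2.7770e+01] 27.204020582250145
top z (np.int64(993), np.float64(141.32674284215753), np.float64(-60.99145894134859))
M [-0.033  0.398 -0.017]
```

The knob stopped descending at about 110° of turn: its top stayed at 141.33 over the last 14°. The spindle therefore bears on the disc and the ratchet has started to slip. I'll now turn on to about 200° in total, without following the knob down.

Call:
{"api": "jog_arm", "payload": {"offset": [[0,0,0],[0,0,0],[0,0,0],[0,0,0],[0,0,0]], "delta_rot": [[0,0,7],[0,0,7],[0,0,7],[0,0,7],[0,0,7]], "jaw": [20,20,20,20,20]}}

```text
time: 15.0
tool_pos: [544.3, 156.0, 80.4]
tcp_rot: [179.9, 0.1, -6.1]
ft_force: [-1.9, -0.0, 1.4]
finger_gap: 27.4
```

```bash
python3 kz.py wrist24
```

```text
t 15.0 g [ 0.1  -0.13 80.38] rpy [ 1.7991e+02  9.0000e-02 -6.1300e+00] gap 27.4 F [-1.89 -0.05  1.39] M [-0.011  0.278  0.05 ] j6 17.0
delta [ 0.31 -0.5  -2.13] [-5.0000e-02  1.6000e-01 -1.2413e+02]
[544.3 156.   80.4] [ 1.7991e+02  9.0000e-02 -6.1300e+00] 27.38961649284815
top z (np.int64(1022), np.float64(141.28295318462173), np.float64(-60.90775224599452))
M [0.054 0.305 0.019]
```

View pics/wrist24z.png

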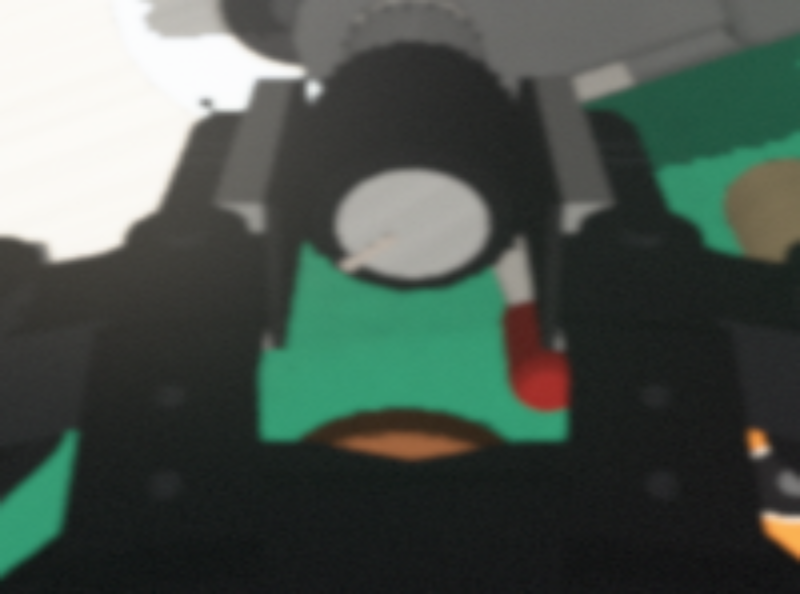

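Knob top is still at 141.28 after 34° more, and the pointer line has not moved relative to the pads, so the ratchet is slipping. I'll finish the last 41°.

Call:
{"api": "jog_arm", "payload": {"offset": [[0,0,0],[0,0,0],[0,0,0],[0,0,0],[0,0,0],[0,0,0]], "delta_rot": [[0,0,7],[0,0,7],[0,0,7],[0,0,7],[0,0,7],[0,0,6]], "jaw": [20,20,20,20,20,20]}}

```text
time: 15.65
tool_pos: [544.2, 156.2, 80.3]
tcp_rot: [179.9, 0.0, -45.3]
ft_force: [-1.4, 0.3, 0.8]
finger_gap: 27.6
```

```bash
python3 kz.py wrist25
```

```text
t 15.65 g [ 0.    0.13 80.33] rpy [ 1.7987e+02  4.0000e-02 -4.5340e+01] gap 27.6 F [-1.44  0.29  0.78] M [0.057 0.205 0.068] j6 56.2
delta [ 0.2  -0.56 -2.17] [-4.0000e-02  1.9000e-01 -1.6334e+02]
[544.2 156.2  80.3] [ 1.7987e+02  4.0000e-02 -4.5340e+01] 27.62969911381013
top z (np.int64(1025), np.float64(141.18799377761388), np.float64(-60.857878711529025))
M [0.069 0.297 0.039]
```

View pics/wrist25z.png

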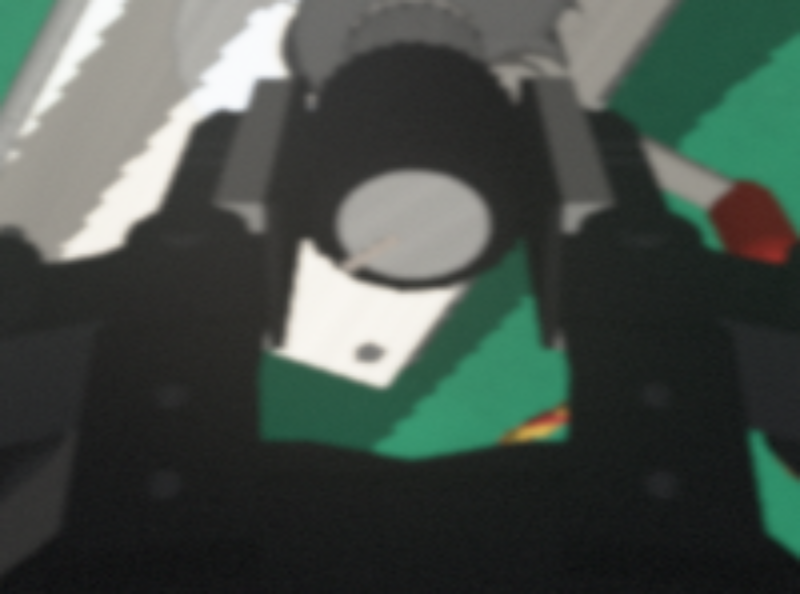

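The turn totals 198° and contact came at about 110°, so slip is about 1.5 rad, or two clicks. I'll hold briefly, then release and rise.

Call:
{"api": "jog_arm", "payload": {"offset": [[0,0,0],[0,0,0],[0,0,0],[0,0,0],[0,0,0],[0,0,-15],[0,0,-25],[0,0,-20],[0,0,0]], "delta_rot": [[0,0,0],[0,0,0],[0,0,0],[0,0,0],[0,0,0],[0,0,0],[0,0,0],[0,0,0],[0,0,0]], "jaw": [20,20,30,40,50,60,60,60,60]}}

```text
time: 16.6
tool_pos: [544.9, 156.2, 144.8]
tcp_rot: [179.9, -0.0, -44.1]
ft_force: [0.9, 0.1, 0.7]
finger_gap: 51.2
```

```bash
python3 -c "
from fm import *
st(-13.6,-60.4,130,1.2)
p,R,s,p_,d,K,T,X,Y=fingers('wrist26')
v=X[...,2];g=p_.mean(2);m=(v>135)&(v<150)&(abs(X[...,0]-544)<16)&(abs(X[...,1]-156)<16)&(g>100);print(m.sum(),np.median(X[m],0))
"
```

```text
t 16.6 g [  0.7   -0.15 144.79] rpy [ 1.7993e+02 -1.0000e-02 -4.4070e+01] gap 51.2 F [0.87 0.13 0.71] M [0.007 0.056 0.047] j6 54.9
delta [46.82 40.51 14.85] [ 7.000e-02  2.000e-02 -4.527e+01]
[544.9 156.2 144.8] [ 1.7993e+02 -1.0000e-02 -4.4070e+01] 51.16518502845753
633 [543.78783274 156.72638284 141.30986899]
```

View pics/wrist26.png

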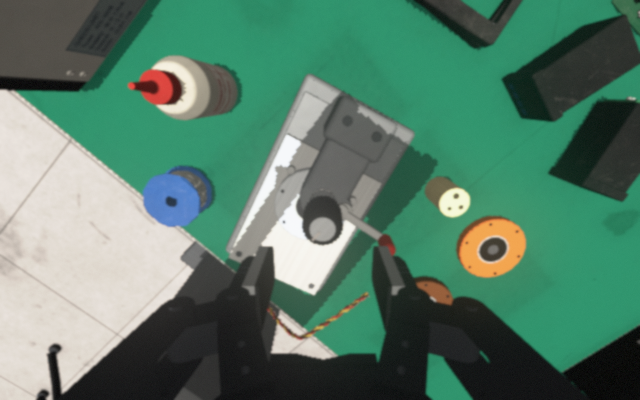

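Call:
{"api": "jog_arm", "payload": {"offset": [[0,0,0],[0,0,0],[0,0,0],[0,0,0],[0,0,0],[0,0,0],[0,0,0]], "delta_rot": [[0,0,-8],[0,0,-8],[0,0,-8],[0,0,-8],[0,0,-8],[0,0,-4],[0,0,0]], "jaw": [40,40,40,40,40,40,40]}}

```text
time: 17.35
tool_pos: [541.2, 155.4, 136.9]
tcp_rot: [179.9, 0.5, 1.8]
ft_force: [-0.5, -0.3, 0.2]
finger_gap: 34.1
```

```bash
python3 -c "
from fm import *
st(-13.6,-60.4,130,1.2)
p,R,s,p_,d,K,T,X,Y=fingers('wrist27')
"
```

```text
t 17.35 g [ -3.09   0.24 136.87] rpy [179.86   0.52   1.79] gap 34.1 F [-0.47 -0.29  0.19] M [ 0.024  0.037 -0.047] j6 9.1
delta [ 7.33 61.1   6.95] [0.14 0.52 0.59]
[541.2 155.4 136.9] [179.86   0.52   1.79] 34.06911744077013
```

View pics/wrist27.png

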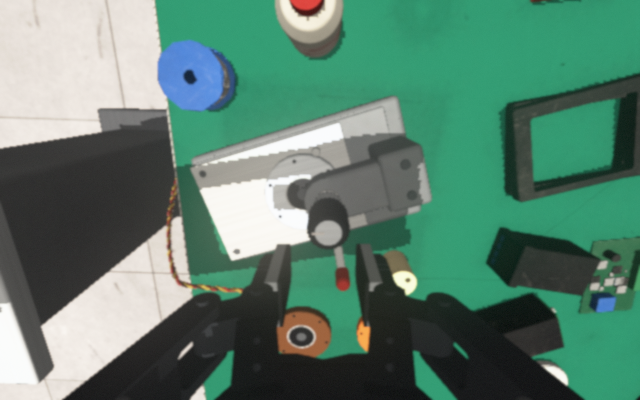

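```bash
cat > pin.py <<'E'
from fm import *
import sys
def pin(f):
    z=np.load(f'pics/{f}.npz');p_,d,K,T=z['p'],z['d'],z['K'],z['T'];X=cloud(d,K,T)
    hs=cv2.cvtColor(p_,cv2.COLOR_RGB2HSV)
    red=((hs[...,0]<8)|(hs[...,0]>172))&(hs[...,1]>120)&(d>0)&(X[...,2]>80)&(X[...,2]<116)&(np.hypot(X[...,0]-544,X[...,1]-156)<100)
    q=X[red]; t=q[q[:,2]>106.5]
    print('pin all',len(q),w2g(q.mean(0)).round(1),'top',len(t),t.mean(0).round(1),w2g(t.mean(0)).round(1),'zmax',np.percentile(q[:,2],98).round(1),cv2.minEnclosingCircle(np.array([w2g(a)[:2] for a in t],np.float32)))
if __name__=='__main__': 
    for f in sys.argv[1:]: pin(f)
E
python3 pin.py wrist26 wrist27
```

```text
pin all 132 [ -1.7 -59.4 104.2] top 59 [561.6  97.1 109. ] [ -2.1 -61.5 109. ] zmax 110.6 ((-3.381319046020508, -61.0192756652832), 4.951557159423828)
pin all 221 [ -4.5 -58.3 105.4] top 126 [558.4  98.  109.3] [ -4.9 -59.6 109.3] zmax 110.7 ((-5.320369243621826, -60.17627716064453), 5.251896381378174)
```

```bash
python3 -c "
from fm import *
st(-5.5,-61,100,8)"
```

```text
t 17.4 g [ -3.21   0.26 136.75] rpy [179.86   0.54   1.65] gap 34.2 F [0.24 0.22 0.24] M [0.042 0.02  0.   ] j6 9.2
delta [15.81 59.23 36.75] [ 0.11  0.55 -6.35]
```

Call:
{"api": "jog_arm", "payload": {"offset": [[8,20,0],[8,20,0],[0,18,0],[0,0,0],[0,0,0]], "delta_rot": [[0.1,0.5,0],[0,0,0],[0,0,-6],[0,0,0],[0,0,0]], "jaw": [40,40,40,40,40]}}

```text
time: 17.9
tool_pos: [557.6, 96.7, 133.9]
tcp_rot: [180.0, 0.2, 7.1]
ft_force: [-0.5, -0.4, -0.2]
finger_gap: 34.3
```

```bash
python3 -c "
from fm import *
st(-5.5,-61,56,8)
p,R,s,p_,d,K,T,X,Y=fingers('wrist28')
cv2.imwrite('pics/w28z.png',cv2.resize(p_[180:380,220:420],None,fx=4,fy=3)[:,:,::-1])
";python3 pin.py wrist28
```

```text
t 17.9 g [ -5.99 -60.58 133.94] rpy [179.99   0.21   7.09] gap 34.3 F [-0.51 -0.36 -0.16] M [ 0.034 -0.023 -0.033] j6 -2.4
delta [ 0.85  0.31 77.93] [ 0.    0.21 -0.91]
[557.6  96.7 133.9] [179.99   0.21   7.09] 34.273718678661815
pin all 239 [ -4.7 -59.4 107.1] top 175 [558.5  97.2 109.2] [ -5.  -60.4 109.2] zmax 110.8 ((-5.032504081726074, -60.93216323852539), 5.463213920593262)
```

View pics/w28z.png

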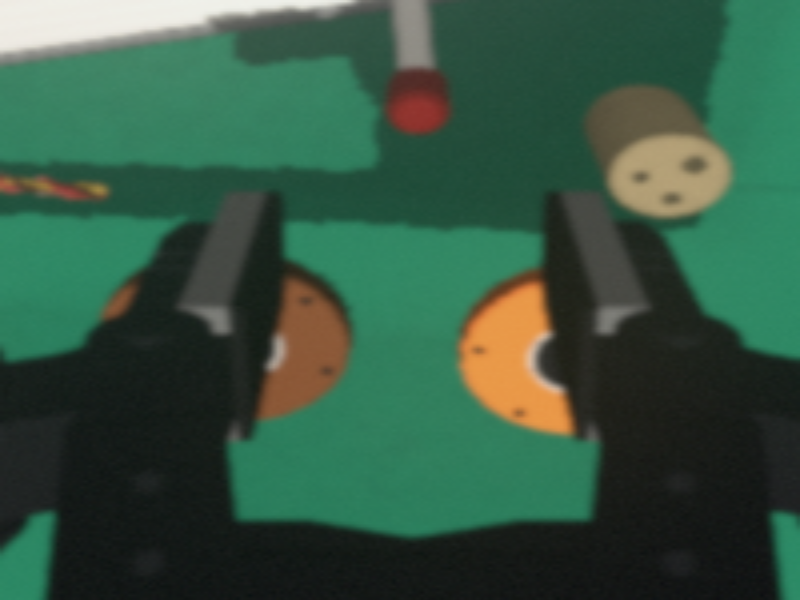

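Call:
{"api": "jog_arm", "payload": {"offset": [[1,0.3,15],[0,0,20],[0,0,15],[0,0,10],[0,0,5],[0,0,0],[0,0,0]], "delta_rot": [[0,0.2,-1],[0,0,0],[0,0,0],[0,0,0],[0,0,0],[0,0,0],[0,0,0]], "jaw": [40,40,40,40,40,40,40]}}

```text
time: 18.65
tool_pos: [558.9, 100.8, 67.2]
tcp_rot: [-180.0, -0.1, 7.8]
ft_force: [-0.0, 0.8, 0.4]
finger_gap: 34.3
```

```bash
python3 -c "
from fm import *
st(-5,-61,56,8)
p,R,s,p_,d,K,T,X,Y=fingers('wrist29')
cv2.imwrite('pics/w29z.png',cv2.resize(p_[180:380,220:420],None,fx=4,fy=3)[:,:,::-1])
";python3 pin.py wrist29
```

```text
t 18.65 g [ -3.52 -57.1   67.17] rpy [-1.7996e+02 -9.0000e-02  7.8000e+00] gap 34.3 F [-0.04  0.79  0.39] M [ 0.021 -0.059  0.005] j6 -2.8
delta [-0.75  4.11 11.16] [-0.04 -0.09 -0.2 ]
[558.9 100.8  67.2] [-1.7996e+02 -9.0000e-02  7.8000e+00] 34.28895879968782
pin all 587 [ -4.7 -58.7 105.1] top 341 [558.4  97.5 109.1] [ -5.  -60.1 109.1] zmax 110.7 ((-5.287875175476074, -60.86532211303711), 5.678203105926514)
```

View pics/w29z.png

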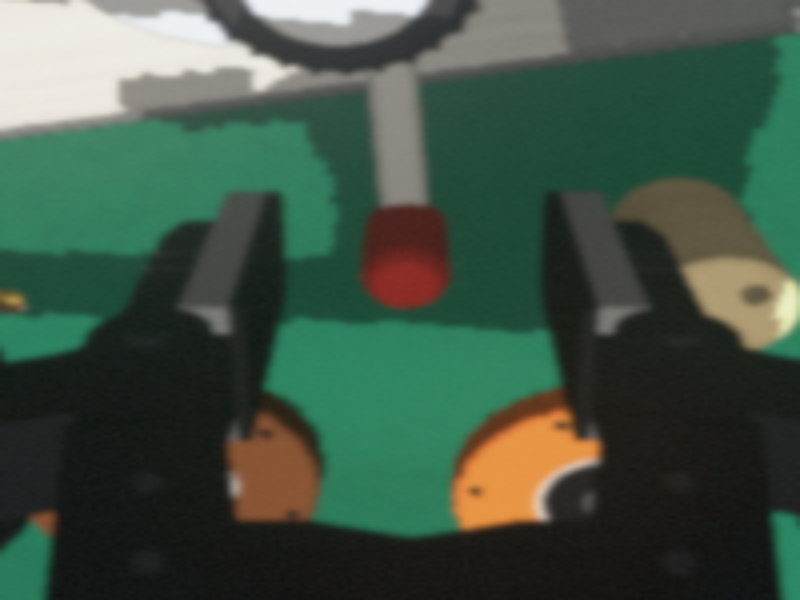

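Call:
{"api": "jog_arm", "payload": {"offset": [[-0.7,3.5,6],[0,0,4],[0,0,0],[0,0,0],[0,0,0]], "delta_rot": [[0,0,0],[0,0,0],[0,0,0],[0,0,0],[0,0,0]], "jaw": [40,35,28,20,19]}}

```text
time: 19.2
tool_pos: [560.2, 96.7, 58.4]
tcp_rot: [-180.0, -0.3, 7.7]
ft_force: [0.4, -0.5, 0.8]
finger_gap: 15.9
```

```bash
python3 -c "
from fm import *
st(-5,-61,56,8)
p,R,s,p_,d,K,T,X,Y=fingers('wrist30')
cv2.imwrite('pics/w30z.png',cv2.resize(p_[180:380,220:420],None,fx=4,fy=3)[:,:,::-1])
";python3 pin.py wrist30
```

```text
t 19.2 g [ -3.54 -61.43  58.41] rpy [-179.97   -0.28    7.75] gap 15.9 F [ 0.43 -0.47  0.8 ] M [-0.015  0.003 -0.044] j6 -3.2
delta [-1.52 -0.15  2.4 ] [-0.03 -0.28 -0.25]
[560.2  96.7  58.4] [-179.97   -0.28    7.75] 15.949892261728538
pin all 695 [ -4.8 -58.7 105.1] top 395 [558.3  97.5 109.2] [ -5.1 -60.  109.2] zmax 110.7 ((-5.1344990730285645, -60.650733947753906), 5.872928619384766)
```

View pics/w30z.png

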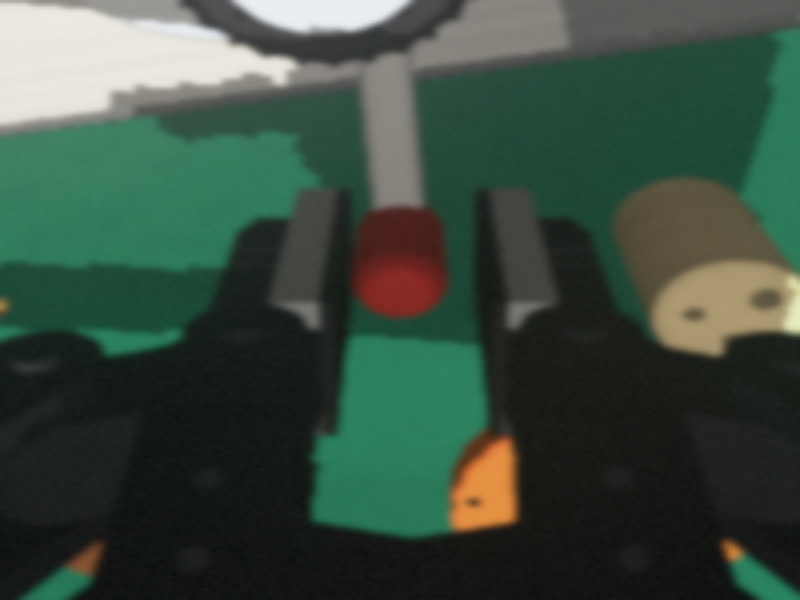

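Call:
{"api": "jog_arm", "payload": {"offset": [[4,0,0],[5.5,-0.3,0],[5.5,-0.3,0],[5.5,-0.3,0],[0,0,0]], "delta_rot": [[0,0,0],[0,0,-7],[0,0,-7],[0,0,-7],[0,0,0]], "jaw": [19,19,19,19,19]}}

```text
time: 19.75
tool_pos: [580.9, 102.8, 58.8]
tcp_rot: [179.9, -0.3, 29.5]
ft_force: [-0.4, -0.4, 0.2]
finger_gap: 16.3
```

```bash
cat > lk.py <<'E'
from fm import *
import sys
f=sys.argv[1]
st(37,-43,58,73)
p,R,s,p_,d,K,T,X,Y=fingers(f)
cv2.imwrite(f'pics/{f}z.png',cv2.resize(p_[180:380,220:420],None,fx=4,fy=3)[:,:,::-1])
from pin import pin
pin(f)
E
python3 lk.py wrist31
```

```text
t 19.75 g [ 18.01 -62.19  58.8 ] rpy [179.94  -0.25  29.48] gap 16.3 F [-0.44 -0.38  0.15] M [-0.02  -0.012 -0.028] j6 -24.5
delta [ 22.32 -15.19   0.88] [  0.15  -0.22 -43.52]
[580.9 102.8  58.8] [179.94  -0.25  29.48] 16.31702873951724
pin all 708 [ 14.9 -56.7 105.1] top 401 [576.8 105.8 109.2] [ 15.1 -58.1 109.2] zmax 110.8 ((15.268756866455078, -58.933589935302734), 5.756800651550293)
```

View pics/wrist31z.png

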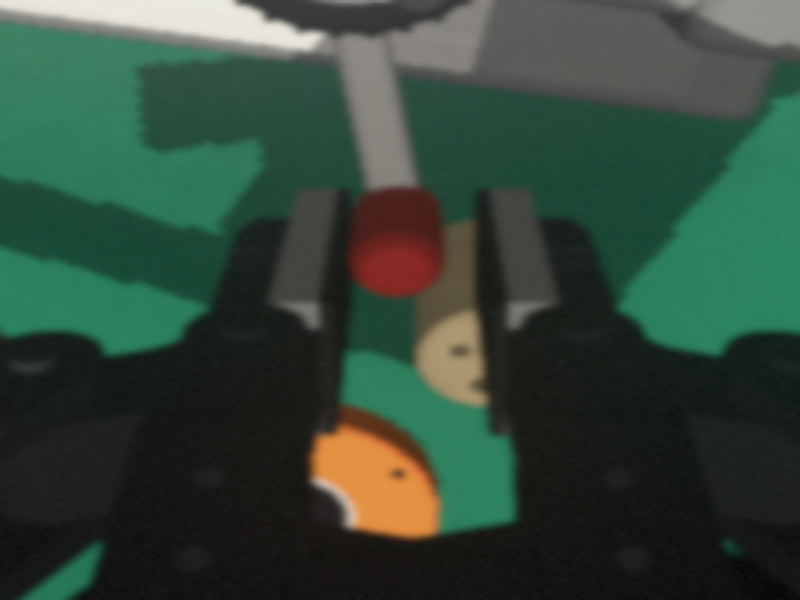

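Call:
{"api": "jog_arm", "payload": {"offset": [[4.8,-1.3,0],[4.8,-1.2,0],[4.8,-0.3,0],[4.8,-0.3,0],[0,0,0]], "delta_rot": [[0,0,-6],[0,0,-6],[0,0,-6],[0,0,-6],[0,0,0]], "jaw": [19,19,19,19,19]}}

```text
time: 20.3
tool_pos: [593.0, 116.4, 58.4]
tcp_rot: [179.9, -0.1, 52.9]
ft_force: [-0.8, 0.0, 0.1]
finger_gap: 16.1
```

```bash
python3 lk.py wrist32
```

```text
t 20.3 g [ 33.74 -53.09  58.35] rpy [ 1.7992e+02 -6.0000e-02  5.2940e+01] gap 16.1 F [-0.81  0.03  0.13] M [ 0.009 -0.021 -0.012] j6 -46.7
delta [ 8.41 -6.46  0.35] [  0.09  -0.05 -20.06]
[593.  116.4  58.4] [ 1.7992e+02 -6.0000e-02  5.2940e+01] 16.135800624573015
pin all 702 [ 28.7 -48.7 105.2] top 398 [587.9 118.2 109.2] [ 29.5 -49.8 109.2] zmax 110.8 ((30.02604866027832, -50.46365737915039), 5.810535907745361)
```

View pics/wrist32z.png

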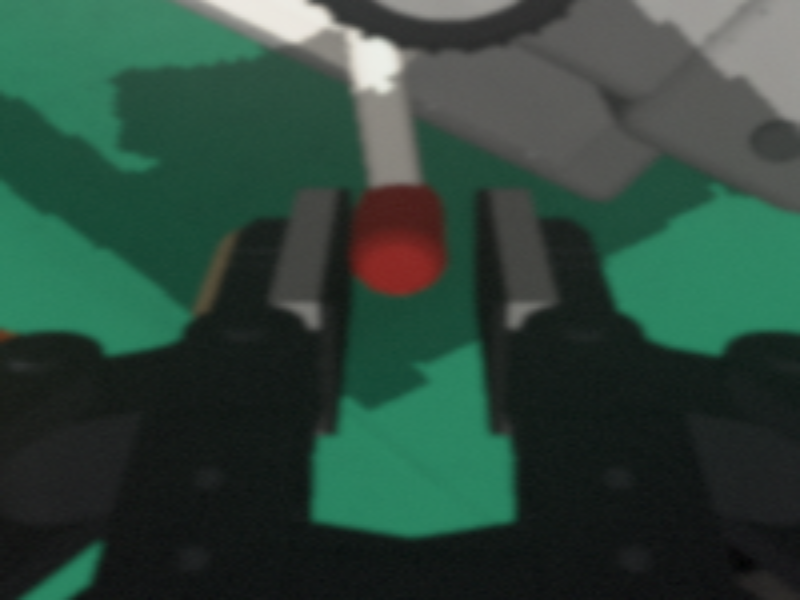

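Call:
{"api": "jog_arm", "payload": {"offset": [[4,-1.3,0],[4,-1.2,0],[4,-0.5,0],[2,0,0],[1,0,0]], "delta_rot": [[0,0,-7],[0,0,-7],[0,0,-6],[0,0,0],[0,0,0]], "jaw": [19,19,19,19,19]}}

```text
time: 20.85
tool_pos: [597.0, 128.5, 58.4]
tcp_rot: [179.8, 0.1, 71.8]
ft_force: [-0.6, -2.5, -0.1]
finger_gap: 16.6
```

```bash
python3 lk.py wrist33
```

```text
t 20.85 g [ 41.43 -42.87  58.39] rpy [1.7983e+02 1.2000e-01 7.1820e+01] gap 16.6 F [-0.58 -2.5  -0.1 ] M [-0.585  0.09  -0.002] j6 -64.3
delta [-2.74 -3.48  0.38] [ 0.17  0.12 -1.18]
[597.  128.5  58.4] [1.7983e+02 1.2000e-01 7.1820e+01] 16.554836565371144
pin all 707 [ 35.6 -41.1 105.2] top 404 [592.2 127.9 109.2] [ 36.7 -41.9 109.2] zmax 110.8 ((37.4812126159668, -42.47191619873047), 5.878256320953369)
```

View pics/wrist33z.png

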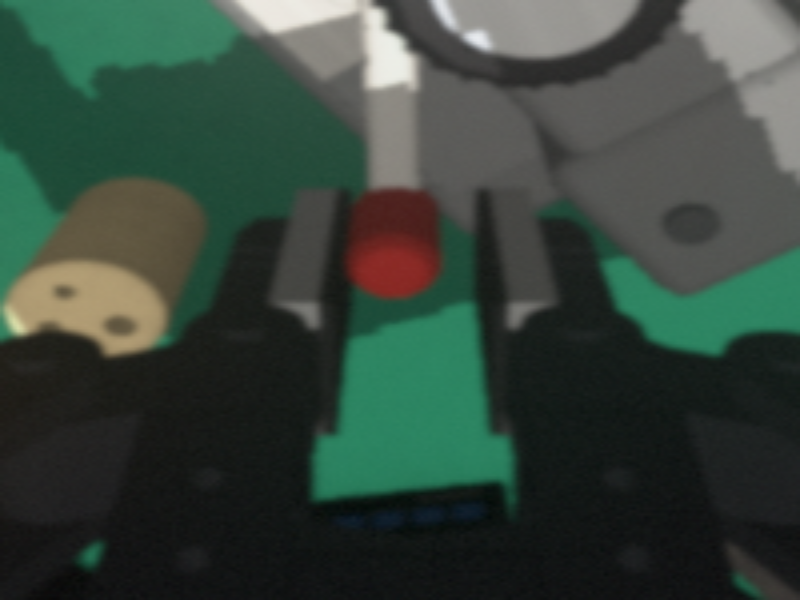

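Call:
{"api": "jog_arm", "payload": {"offset": [[2,0,0],[2.5,0,0],[2.5,0,0]], "delta_rot": [[0,0,0],[0,0,0],[0,0,0]], "jaw": [19,19,19]}}

```text
time: 21.2
tool_pos: [597.4, 128.8, 58.0]
tcp_rot: [179.9, 0.7, 71.2]
ft_force: [-6.1, -12.2, 4.5]
finger_gap: 16.2
```

```bash
python3 lk.py wrist34
```

```text
t 21.2 g [ 41.84 -42.64  57.98] rpy [179.92   0.71  71.18] gap 16.2 F [ -6.14 -12.24   4.52] M [-2.064  0.925  0.01 ] j6 -63.2
delta [-3.22 -3.63  0.02] [ 0.07  0.71 -1.82]
[597.4 128.8  58. ] [179.92   0.71  71.18] 16.243768458158605
pin all 696 [ 36.  -40.5 105.3] top 407 [592.4 128.5 109.2] [ 37.  -41.4 109.2] zmax 110.8 ((37.52219772338867, -42.28638458251953), 6.0192646980285645)
```

The lever is against its hard stop: 13 N and no further motion. I'll back off, open, and rise.

Call:
{"api": "jog_arm", "payload": {"offset": [[-2,0,0],[0,0,0],[0,0,0],[0,0,-10],[0,0,-25],[0,0,-30],[0,0,-30],[0,0,0]], "delta_rot": [[0,0,0],[0,0,0],[0,0,0],[0,0,0],[0,0,0],[0,0,0],[0,0,0],[0,0,0]], "jaw": [19,28,35,40,40,40,40,40]}}

```text
time: 22.05
tool_pos: [596.1, 129.5, 158.2]
tcp_rot: [-180.0, 0.6, 70.6]
ft_force: [1.2, 0.5, 0.7]
finger_gap: 34.2
```

```bash
python3 lk.py wrist35; python3 - <<'E'
from h import *
for n in('scene','top'):
    p,d,K,T=snap(n,n+'35')
z=np.load('pics/scene35.npz');cv2.imwrite('pics/s35z.png',cv2.resize(z['p'][160:260,240:370],None,fx=6,fy=6)[:,:,::-1])
z=np.load('pics/top35.npz');cv2.imwrite('pics/t35z.png',cv2.resize(z['p'][150:310,220:400],None,fx=4,fy=3.7)[:,:,::-1])
E
```

```text
t 22.05 g [ 40.89 -41.67 158.2 ] rpy [-179.97    0.63   70.63] gap 34.2 F [1.17 0.52 0.74] M [-0.05   0.007  0.037] j6 -62.8
delta [ -2.33  -2.2  100.24] [-0.04  0.63 -2.37]
[596.1 129.5 158.2] [-179.97    0.63   70.63] 34.209230797865935
pin all 180 [ 36.5 -41.6 108. ] top 146 [592.7 127.9 109.3] [ 37.1 -42.1 109.3] zmax 111.0 ((37.33374786376953, -42.50936508178711), 5.421516418457031)
```

View pics/s35z.png

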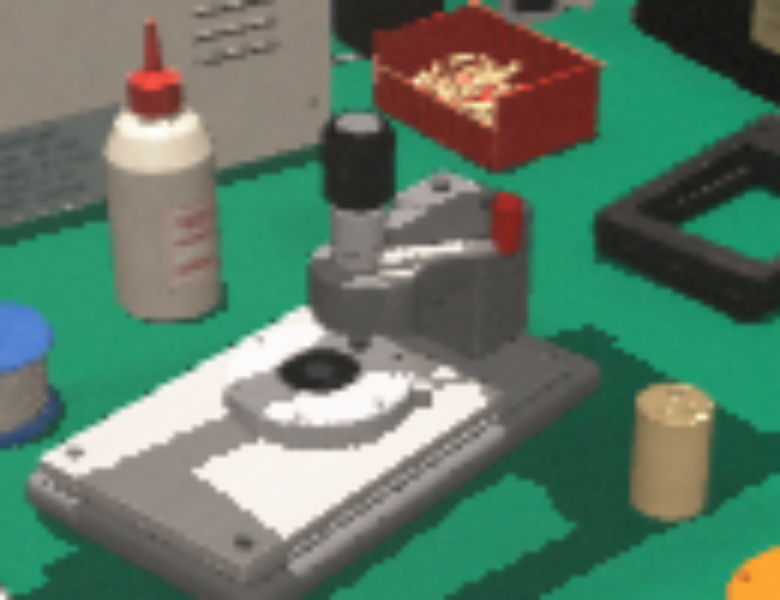

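View pics/wrist35.png

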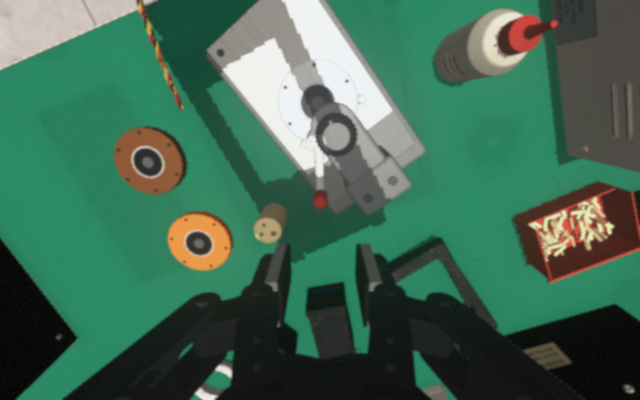

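```bash
python3 - <<'E'
from h import *
z=np.load('pics/wrist35.npz');cv2.imwrite('pics/k35.png',cv2.resize(z['p'][95:170,295:375],None,fx=7,fy=7,interpolation=cv2.INTER_CUBIC)[:,:,::-1])
d,K,T=z['d'],z['K'],z['T'];X=cloud(d,K,T)
m=(abs(X[...,2]-42)<2.5)&(d>0);m[:,:270]=0;m[:,365:]=0;m[:50]=0;m[160:]=0
q=np.array([w2g(a) for a in X[m]]);print('disc min',np.percentile(q,[0.5,99.5],axis=0))
for f,box in(('top0',(0,0)),('top35',(0,0))):
    z=np.load(f'pics/{f}.npz');X=cloud(z['d'],z['K'],z['T']);k=lambda x,y,zz,r:[X[(np.hypot(X[...,0]-x,X[...,1]-y)<r)&(X[...,2]>zz)].mean(0).round(1)]
    print(f,k(424,252,15,45),k(625,55,30,30),k(522,290,60,40))
print(monitor.sense()['time'])
E
```

```text
disc min [[-59.1352674  -35.96139405  39.77404991]
 [  2.05166122  36.25057309  43.76916298]]
top0 [array([423. , 249.7,  34.7])] [array([624.2,  56. ,  42.9])] [array([523.5, 290.9,  89.6])]
top35 [array([nan, nan, nan])] [array([618.7,  74.5, 527.5])] [array([521.7, 305.3,  96.5])]
22.2<stdin>:7: RuntimeWarning: Mean of empty slice.
  ret = um.true_divide(
```

View pics/k35.png

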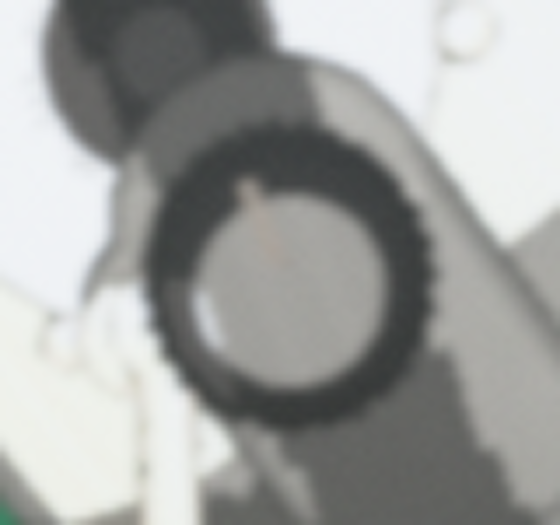

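The knob pointer has turned about 195° clockwise, matching the arm's 198°. The pin stays at its stop after release and the disc is in place. Handing in.

```bash
python3 -c "
from h import *
s=monitor.sense();print(s['time'],s['ft_force'],s['finger_gap']);print(r.hand_in())"
```

```text
22.2 [ 0.89558741  0.79908022 -0.17377261] 34.2841572277042
the job is handed in; nothing more can be done
None
```

I gauged the disc and handed the job in at 22.2 s. The hand-in gives no verdict; my own checks point to success, but I could not measure spindle force or ratchet slip directly.

- **Disc:** I pushed it back with the half-open fingers until it stopped against the dowels at about 3.5 N. Just after the push its centre measured within about 1.5 mm of home. A last coarse depth reading of its near edge suggested about 2.5 to 3 mm past home. The dowels make that impossible, so I put it down to calibration error.
- **Ratchet:** I turned the knob 198° clockwise, and its pointer line in the images shows about 195°. It stopped descending after about 110°, so I estimate the slip at 1.4 to 1.55 rad, which is two clicks. The wrist torque was too noisy to count clicks, so this rests on the knob height and angle.
- **Lock:** I swung the red pin back about 62° until it met a hard stop at 13 N. After I let go it stayed at about 0.95 rad behind the "straight right" direction, where the stop should be. At the start the pin measured some 8 mm further back than the text says; I worked from the measured position.
- **Bystanders:** The bottle and brass insert look untouched in the last picture, and the spool, only partly in that view, also looks in place. My numeric before-and-after check was useless, because the arm blocked the top camera.
- **Fingertips:** They sit about 38 mm behind the reported tool point, which disagrees with the text. The wrist and scene cameras agreed on this, so I corrected every height for it.

At the end the gripper was open, about 85 mm above the pin and touching nothing.

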